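# Check a settled bottle under the viewing lamp

## Robot

A 6-joint arm with a two-finger parallel gripper is mounted at the origin on the work surface. World frame = base frame: x ahead of the robot, y to its left, z up, the work surface at z = 0. Lengths are in m, angles in rad, forces in N, time in s.
With the tool pointing down it reaches from about 0.275 to 0.775 m from the base axis. Payload 14.6 kg.
Tool frame: the origin (TCP) lies midway between the tips of the shut fingers; the grasp point (between the pads) lies 19 mm behind it; z points along the fingers, y is the line along which they close (so a half turn about z gives the same grasp; the last joint's range is limited). The gripper opens to 85 mm and grips with 20 to 120 N. Pads are 22 mm wide; open, the fingers measure 114 mm over their backs; the gripper's body (76 mm by 85 mm) begins 54 mm behind the grasp point. The pads swing forward as they close: fully open they stand 13 mm farther back than shut.
Start: joints at [-1.481, 0.263, -0.048, 1.259, 0, 1.415], TCP at [0.127, -0.509, 0.231] pointing down, gripper open.
Joint ranges: [-2.65, 2.65], [-0.89, 1.7], [-1.18, 1.37], [-2.13, 2.11], [-1.35, 1.29], [-3.14, 3.14]. Speed limits (rad/s): [1.89, 1.89, 2.57, 2.79, 3.14, 3.14].

## Interface

Orientations are given as a rotation vector (axis times angle).
In Python, from cell import r gives the robot as it stands.
- The arm moves only by the tool drive_tool, never from a script. Its argument "targets" is a list of rows, each an object of numbers: "x", "y", "z": the shift along the tool's x, y, z in units of 500 mm (1.0 is 500 mm); "wx", "wy", "wz": the turn, a rotation vector about the tool's x, y, z in units of pi rad (1.0 is pi rad); "grip": the opening, from -1 (shut) to 1 (fully open). A call has exactly 8 rows; each row is the pose to reach, as a shift and turn from the pose commanded when the call began, along the tool's axes at that moment, turning the shorter way round; what a row does not reach only later rows make up. A row lasts 1/12 s, in which the tool goes at most 41.7 mm and 7.16 degrees, less where a joint would pass 70% of its speed; a pose out of reach is approached as far as the arm can. A call with a number of a shift or a turn outside -1 to 1 is refused whole. A call with a gripper value outside its range is refused whole. The fingers move at their own pace and stop on an object; the grip force is fixed at half the most. Time passes only in rows, so rows that repeat a pose let the fingers close, or fill a call up. It gives the time, the measured TCP pose, the force, the opening and the grip force at its end, in the units of the state.
- r.state(): the state, without advancing time (a new reading comes with each control period).
- r.grab_frame(name): name is "side" or "top"; returns the picture (400x640x3 uint8, red, green, blue); there is no depth.
- r.camera_model(name): a dict with "fovy" (degrees; the focal length in pixels is half the picture's height over the tangent of half this angle, whatever the lens; pixels are square), "cx", "cy" (the principal point, pixels), "eye" and "orientation" of the camera in the world. Camera axes: x right, y up, looking along -z (the intrinsics and any distortion apply to the point x, -y, -z); pixel columns grow to the right and rows downward; lengths in m; the calibration is good to about 2 mm. A picture is of the moment at which its call begins. camera_model takes no time and is no camera call.
- r.job_done(): hands the job in; it is judged then, once.
The state is a dict: "time_s": time; "q": joint angles; "dq": joint speeds; "effort": joint torques, N m; "position": TCP position; "tool_rot": TCP orientation; "ft_force": force on the tool from outside, world axes, zero at the start; "moment": the same for the moment, N m; "gripper_width": finger opening in m; "gripper_force": force on a finger pad.
Only numpy, scipy, OpenCV 4.12 (cv2) and the standard library are available. Lean on these libraries where they do the work, as an engineer would, in place of code of your own. Each camera call takes 0.05 s, during which the arm holds its last target. There are 200 camera calls.

## Task

Check the square amber bottle for settled colour: switch the viewing lamp on by pulling its knob all the way out and letting it spring back home, then take the bottle out from under the hood and hold it upside down close to the lamp for a good two seconds. Then set it back upright on the lamp's flat base, under the hood, let go of it, and leave the other things as they are; never let the bottle drop.

Things in the scene. Friction and masses are not known exactly. Their poses are not given: they have to be found in the camera images.
- lamp: Viewing lamp screwed to the counter: grey plinth 340 mm wide (y), two 14 mm posts (x 80, y +-150 mm), hood above. Origin: centre of its underside on the counter; z up, x to its rear, so the front looks along -x to the robot. Front face slopes at 45 degrees from x -110 mm on the counter to x -60 at 50 mm height; flat white-topped base from x -60 to 95, 50 mm high. Open at front, back and sides.
- pull_knob (a joint): Travel of the lamp's pull switch in m, outward square to the sloped face (45 degrees up and forward): 0 at home, 0.020 fully out at the stop. A spring draws it home with about 2 N at home, 10 N fully out, so it goes back by itself; the lamp stays on.
- knob_head (a point): Centre of the black round knob head: 36 mm across, standing 28 to 55 mm out from the sloped face on a 12 mm stem; this point is 43 mm out and moves with the knob. The knob sits at y -100 mm of the lamp's frame (right-hand end as the robot sees it), x -85, z 25 mm at the face. The point's z axis points outward, the way to pull.
- lamp_window (a point): Centre of the underside of the hood's white diffuser, where the light comes out: at x 32, y 0 of the lamp's frame, 299 mm above the counter. The flat aluminium hood covers x -25 to 90 mm, y +-170 mm of the lamp's frame, from 299 to 340 mm above the counter.
- bottle: Square amber glass bottle with a tight black screw cap: body 52 x 52 mm, 86 mm high, flat sides; short shoulder; cap 33 mm across from 99 to 116 mm height; 0.24 to 0.43 kg. Origin: centre of its underside; z towards the cap, x and y square to its sides. It stands on the lamp's base under the hood, in the left or right half, turned up to 15 degrees from the lamp.
- bottle_middle (a point): Middle of the bottle, on its axis, 58 mm above its underside.
- nozzle: Bystander: steel piping nozzle, a cone 43 mm across at the foot and 75 mm high, standing on the lamp's base in the half that the bottle does not use. Origin: centre of its underside.
- moulds: Bystander: stack of nested aluminium cup moulds, 72 mm across, 97 mm high, on the counter beside the lamp. Origin: centre of its underside.
- jar: Bystander: round whitish glass jar with a metal lid, 68 mm across, 100 mm high, on the counter at the other side of the lamp. Origin: centre of its underside.

How it is judged:
On the way, in this order (a step that is already met when the one before it is completed fails the run):
1. the lamp's knob is pulled all the way out (value of joint pull_knob above 0.016 m), for 0.1 s.
2. the knob is let go and has sprung back home (value of joint pull_knob below 0.003 m and contact force between the fingers and pull_knob below 0.1 N), for 0.1 s.
3. the bottle is upside down (cap within 40 degrees of straight down) within 0.35 m of the lamp window, for 1.5 s (angle between bottle's own z axis and vertical above 2.443 rad and distance between bottle_middle and lamp_window below 0.35 m), for 1.5 s.
At the end, for the whole second after the job is handed in: The bottle stands upright (within 0.1 rad), at rest, with its underside on the lamp's flat base (within 6 mm) under the hood; the knob is home (within 3 mm); nozzle, moulds and jar are within 25 mm of where they started (angle between bottle's own z axis and vertical below 0.1 rad and z of bottle in the frame of lamp between 0.044 and 0.056 m and x of bottle in the frame of lamp between -0.035 and 0.07 m and y of bottle in the frame of lamp between -0.135 and 0.135 m and linear speed of bottle below 0.02 m/s and value of joint pull_knob below 0.003 m and distance of each of nozzle, moulds, jar from where it was at the start of the episode below 0.025 m); the robot touches nothing.
It fails at once if the bottle is let fall: touched by nothing while its middle is more than 0.15 m above the counter (height (world z) of bottle_middle above 0.15 m and contact force between bottle and anything else below 0.01 N).
It fails at once if the nozzle is pushed by more than 25 mm or tipped over (distance of nozzle from where it was at the start of the episode above 0.025 m or angle between nozzle's own z axis and vertical above 0.35 rad).
It fails at once if the moulds are pushed by more than 25 mm or tipped over (distance of moulds from where it was at the start of the episode above 0.025 m or angle between moulds's own z axis and vertical above 0.35 rad).
It fails at once if the jar is pushed by more than 25 mm or tipped over (distance of jar from where it was at the start of the episode above 0.025 m or angle between jar's own z axis and vertical above 0.35 rad).
It also fails if it takes over 64 s, if anything falls off the work surface, if the arm or the gripper's body presses on something with over 40 N, if the wrist force passes 120 N, or if a joint passes its speed limit or range.

## Working session

There is one attempt and no reset: what is moved stays moved. The work goes in short steps, Python scripts to look and compute and a tool call to move; the robot and the scene stay as the last step left them, time stands still between calls to the robot, and variables do not carry over. Pictures are saved under pics/ and viewed, at most 10 in all, crops included, and the job is handed in when it is done.

Besides the shell and the picture viewer there is one more tool, called after ">>>" in YAML: its name, and indented under it one key for each argument. drive_tool: Moves the arm, as the interface text tells. Its arguments: {"type":"object","properties":{"targets":{"type":"array"}},"required":["targets"]}

```bash
ls; mkdir -p pics
python3 - <<'E'
from cell import r
import cv2
for n in("side","top"):
    cv2.imwrite(f"pics/{n}0.png",r.grab_frame(n)[:,:,::-1]); print(n,r.camera_model(n))
print(r.state())
E
```

```text
pics
side {'fovy': 46.6152842667833, 'cx': 317.0428879211258, 'cy': 208.5884503729119, 'eye': array([0.43532017, 0.7836309 , 0.9237161 ]), 'orientation': array([ 0.12315053, -1.12813596, -2.77039422])}
top {'fovy': 43.39705791188354, 'cx': 329.6134494235886, 'cy': 202.58465694628686, 'eye': array([0.42713628, 0.06969356, 1.33984359]), 'orientation': array([ 0.08779981, -0.12940037, -1.54093518])}
{'time_s': 0.1, 'q': array([-1.48130536e+00,  2.63519940e-01, -4.88964324e-02,  1.25940701e+00,
        4.45698251e-05,  1.41551702e+00]), 'dq': array([-1.23648167e-03, -2.37242663e-03,  1.34504669e-03,  3.37402198e-05,
       -1.04946774e-04, -1.64250221e-04]), 'effort': array([ 2.34819301e-03, -6.38574958e+01,  3.85062790e+01,  1.00243423e-02,
       -9.41759549e-05,  4.83631567e-06]), 'position': array([ 0.12721981, -0.5090881 ,  0.23084151]), 'tool_rot': array([-3.11707706e+00, -3.83399982e-01, -1.22990530e-04]), 'ft_force': array([-0.24004859,  0.00341337,  0.0602602 ]), 'moment': array([ 0.0026585 , -0.02146979, -0.03470226]), 'gripper_force': 0.0, 'gripper_width': 0.08551346561619987}
```

View pics/side0.png

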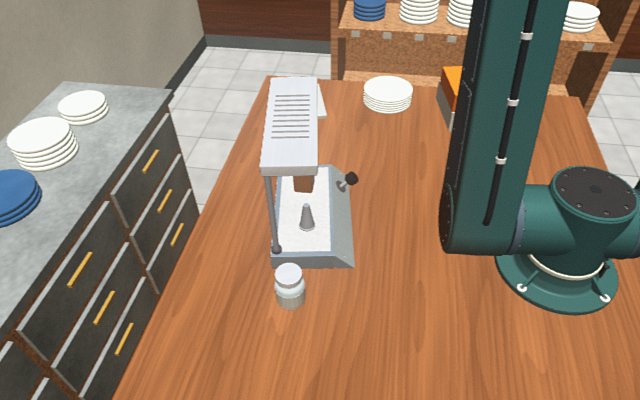

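View pics/top0.png

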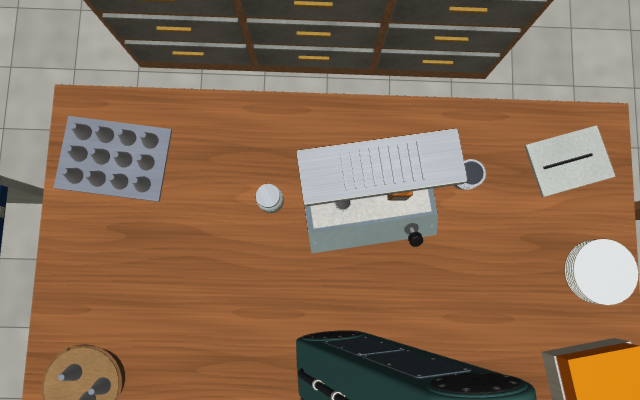

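The side view shows the bottle at about (304,180), the nozzle at (307,215), the jar at (290,285) and the knob at (350,179). The top view shows hood corners at about (297,151), (458,129), (467,185) and (305,206), the knob at (415,239), and the moulds behind the hood's right end at (470,174).

```bash
cat > h.py <<'E'
import numpy as np,cv2
from scipy.spatial.transform import Rotation as R
from cell import r
def ray(n,p):
    c=r.camera_model(n);f=200/np.tan(np.radians(c["fovy"]/2))
    d=np.array([(p[0]-c["cx"])/f,-(p[1]-c["cy"])/f,-1])
    return c["eye"],R.from_rotvec(c["orientation"]).apply(d)
def onz(n,p,z):
    e,d=ray(n,p);return e+d*(z-e[2])/d[2]
def proj(n,X):
    c=r.camera_model(n);f=200/np.tan(np.radians(c["fovy"]/2))
    q=R.from_rotvec(c["orientation"]).inv().apply(np.atleast_2d(X)-c["eye"])
    return np.c_[c["cx"]-f*q[:,0]/q[:,2],c["cy"]+f*q[:,1]/q[:,2]]
def tri(p,q):
    a,u=ray("top",p);b,v=ray("side",q)
    s=np.linalg.lstsq(np.c_[u,-v],b-a,rcond=None)[0]
    return (a+u*s[0]+b+v*s[1])/2,np.linalg.norm(a+u*s[0]-b-v*s[1])
E
python3 - <<'E'
from h import *
hood=[onz("top",p,.34)[:2] for p in[(297,151),(458,129),(467,185),(305,206)]]
# lamp frame rear-left,rear-right,front-right,front-left
L=np.array([[.09,.17],[.09,-.17],[-.025,-.17],[-.025,.17]]);H=np.array(hood)
print(H)
a=L-L.mean(0);b=H-H.mean(0)
th=np.arctan2((a[:,0]*b[:,1]-a[:,1]*b[:,0]).sum(),(a*b).sum());c,s=np.cos(th),np.sin(th);M=np.array([[c,-s],[s,c]])
o=H.mean(0)-M@L.mean(0);print("lamp",o,th,(L@M.T+o-H))
foot=onz("top",(312,252),0)
print("front foot left",M.T@(foot[:2]-o),M.T@(onz("top",(438,233),0)[:2]-o))
k,e=tri((415,239),(351,179));print("knob",k,e,M.T@(k[:2]-o))
S=cv2.imread("pics/side0.png");T=cv2.imread("pics/top0.png")
A=cv2.resize(S[70:310,240:380],None,fx=2.4,fy=2.4,interpolation=2)
B=cv2.resize(T[120:260,250:500],None,fx=1.7,fy=1.7*1,interpolation=2)
C=np.zeros((576,800,3),np.uint8);C[:A.shape[0],:A.shape[1]]=A;C[:B.shape[0],340:340+B.shape[1]]=B
B=cv2.resize(T[175:255,380:450],None,fx=4,fy=4,interpolation=2);C[250:250+B.shape[0],400:400+B.shape[1]]=B
cv2.imwrite("pics/c1.png",C)
for n,I in(("side",S),("top",T)):
    h=cv2.cvtColor(I,cv2.COLOR_BGR2HSV)
    x0,y0,x1,y1=(283,160,325,200) if n=="side" else(385,185,420,205)
    m=(h[y0:y1,x0:x1,1]>100);ys,xs=np.nonzero(m);print(n,len(xs),xs.min()+x0,xs.max()+x0,ys.min()+y0,ys.max()+y0)
    for row in range(y0,y1): 
        t=np.nonzero(m[row-y0])[0]
        if len(t):print(row,t[0]+x0,t[-1]+x0,end=";")
E
```

```text
[[ 0.67120501  0.11384305]
 [ 0.72839897 -0.21663948]
 [ 0.61144491 -0.23386777]
 [ 0.55885247  0.09399394]]
lamp [ 0.61041526 -0.06599683] 0.16472112885944923 [[ 0.00011589  0.00261697]
 [-0.00132581 -0.00229829]
 [ 0.00218488 -0.00392739]
 [-0.00097495  0.00360871]]
front foot left [-0.10364565  0.16501315] [-0.09996175 -0.17688488]
knob [ 0.52011867 -0.1846877   0.05122082] 0.0015278687141121953 [-0.10853694 -0.1022777 ]
side 310 294 324 160 192
160 318 324;161 318 324;162 318 324;163 318 324;176 294 311;177 294 311;178 294 310;179 294 311;180 294 310;181 294 311;182 294 311;183 294 311;184 294 311;185 294 311;186 294 311;187 294 311;188 295 311;189 295 311;190 295 311;191 297 311;192 309 310;top 116 388 412 191 199
191 409 411;192 402 412;193 395 412;194 391 412;195 388 411;196 388 409;197 388 408;198 388 391;199 388 406;
```

View pics/c1.png

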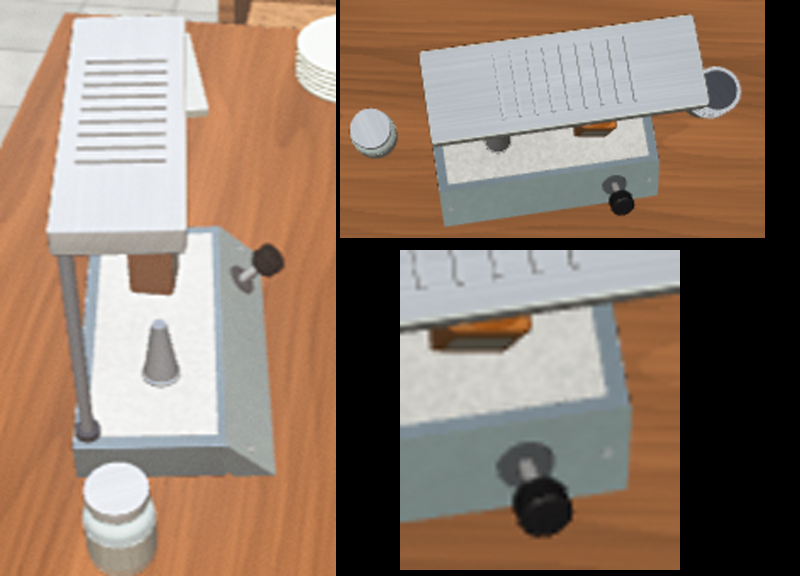

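The crops show the plinth corners clearly in both views: in the top view front bottom (312,252) and (437,234); in the side view (353,267), (331,252) and (331,165). I'll fit the lamp pose to all of them.

Run:
```python
from h import *
from scipy.optimize import least_squares
P=[("top",(297,151),(.09,.17,.34)),("top",(458,129),(.09,-.17,.34)),("top",(467,185),(-.025,-.17,.34)),("top",(305,204),(-.025,.17,.34)),
("top",(312,252.4),(-.11,.17,0)),("top",(437,234.2),(-.11,-.17,0)),("top",(437,213),(-.06,-.17,.05)),("top",(307,230),(-.06,.17,.05)),
("side",(353.3,267.5),(-.11,.17,0)),("side",(330.8,252.5),(-.06,.17,.05)),("side",(272,252),(.095,.17,.05)),("side",(330.8,165),(-.06,-.17,.05)),
("top",(415,239),(-.1154,-.1,.0554)),("side",(350.5,179),(-.1154,-.1,.0554))]
def W(p,X): 
    c,s=np.cos(p[2]),np.sin(p[2]);return np.array([p[0]+c*X[0]-s*X[1],p[1]+s*X[0]+c*X[1],X[2]])
f=lambda p:np.concatenate([proj(n,W(p,X))[0]-u for n,u,X in P])
s=least_squares(f,[.61,-.066,.165],loss="soft_l1");print(s.x);print(f(s.x).reshape(-1,2).round(1))
p=s.x
inv=lambda w:(np.array([[np.cos(p[2]),np.sin(p[2])],[-np.sin(p[2]),np.cos(p[2])]])@(w[:2]-p[:2])).round(4)
print("knob",W(p,(-.1154,-.1,.0554)))
# bottle front bottom corners
print("top bottom edge",inv(onz("top",(388,199),.05)),inv(onz("top",(407,199),.05)),"top right side",inv(onz("top",(412,194),.05)))
print("side bottom corners",inv(onz("side",(295.5,190.5),.05)),inv(onz("side",(313,192.5),.05)),inv(onz("side",(294,175),.05)))
print("nozzle side",inv(onz("side",(307,229),.05)))
```

```text
[ 0.61656236 -0.06682257  0.16689913]
[[-0.8 -2.8]
 [ 1.4 -2.4]
 [ 2.3 -4.1]
 [-1.3 -0.4]
 [-1.1  0.1]
 [-0.5  0.4]
 [ 0.8  1.2]
 [ 1.1  2.3]
 [ 0.9  0.2]
 [ 3.3  2.8]
 [-2.4  4. ]
 [ 0.4 -1.5]
 [ 0.3 -0.1]
 [ 1.1 -1. ]]
knob [ 0.51937842 -0.1846039   0.0554    ]
top bottom edge [-0.0028 -0.0475] [-0.0097 -0.0967] top right side [ 0.0016 -0.1119]
side bottom corners [ 0.0403 -0.0579] [-0.0078 -0.049 ] [ 0.0467 -0.1221]
nozzle side [0.0064 0.0844]
```

```bash
cat >> h.py <<'E'
LAMP=np.array([.6166,-.0668,.167])
def lampR(): return R.from_rotvec([0,0,LAMP[2]])
def W(X): return np.r_[LAMP[:2],0]+lampR().apply(X)
def go(pos,Rt):
    s=r.state();R0=R.from_rotvec(s["tool_rot"])
    print("d",(R0.inv().apply(np.array(pos)-s["position"])/.5).round(4),"w",((R0.inv()*Rt).as_rotvec()/np.pi).round(4))
def rot(z,y):
    z=np.array(z)/np.linalg.norm(z);y=np.array(y)/np.linalg.norm(y);return R.from_matrix(np.c_[np.cross(y,z),y,z])
def st():
    s=r.state()
    for k in("time_s","q","position","ft_force","gripper_width","gripper_force"):print(k,np.round(s[k],4))
    print(R.from_rotvec(s["tool_rot"]).as_matrix().round(3))
E
python3 - <<'E'
from h import *
st()
n=lampR().apply([-.7071,0,.7071]);K=np.array([.520,-.185,.054])
for sg in(1,-1):
    Rt=rot(-n,sg*lampR().apply([0,1,0]))
    go(K+n*.12,Rt)
# bottle in world
for n_,p in(("top",(388,199)),("side",(313,192.5)),("top",(407,199)),("side",(295.5,190.5))):print(onz(n_,p,.05))
E
```

```text
time_s 0.1
q [-1.4813  0.2635 -0.0489  1.2594  0.      1.4155]
position [ 0.1272 -0.5091  0.2308]
ft_force [-0.24    0.0034  0.0603]
gripper_width 0.0855
gripper_force 0.0
[[ 0.97   0.242 -0.   ]
 [ 0.242 -0.97   0.001]
 [ 0.    -0.001 -1.   ]]
d [ 0.75   -0.4515  0.1846] w [-0.3739 -0.015  -0.9028]
d [ 0.75   -0.4515  0.1846] w [-0.01    0.2498  0.0233]
[ 0.62165743 -0.11414723  0.05      ]
[ 0.6170079 -0.1164457  0.05     ]
[ 0.62311157 -0.16382959  0.05      ]
[ 0.66591515 -0.1172569   0.05      ]
```

>>> drive_tool:
  targets:
    - {"x":0.75,"y":-0.45,"z":0.185,"wx":-0.01,"wy":0.25,"wz":0.023,"grip":1}
    - {"x":0.75,"y":-0.45,"z":0.185,"wx":-0.01,"wy":0.25,"wz":0.023,"grip":1}
    - {"x":0.75,"y":-0.45,"z":0.185,"wx":-0.01,"wy":0.25,"wz":0.023,"grip":1}
    - {"x":0.75,"y":-0.45,"z":0.185,"wx":-0.01,"wy":0.25,"wz":0.023,"grip":1}
    - {"x":0.75,"y":-0.45,"z":0.185,"wx":-0.01,"wy":0.25,"wz":0.023,"grip":1}
    - {"x":0.75,"y":-0.45,"z":0.185,"wx":-0.01,"wy":0.25,"wz":0.023,"grip":1}
    - {"x":0.75,"y":-0.45,"z":0.185,"wx":-0.01,"wy":0.25,"wz":0.023,"grip":1}
    - {"x":0.75,"y":-0.45,"z":0.185,"wx":-0.01,"wy":0.25,"wz":0.023,"grip":1}

```text
time_s: 0.77
position: [0.3578, -0.2773, 0.1609]
tool_rot: [-2.832, -0.232, -1.178]
ft_force: [1.1, -1.1, -0.4]
gripper_width: 0.0855
gripper_force: 0.0
```

Run:
```python
from h import *
st()
n=lampR().apply([-.7071,0,.7071]);K=np.array([.520,-.185,.054])
go(K+n*.12,rot(-n,-lampR().apply([0,1,0])))
```

```text
time_s 0.7667
q [-1.3356  0.074  -0.7556  0.6735  0.7866  1.6704]
position [ 0.3578 -0.2773  0.1609]
ft_force [ 1.1129 -1.1162 -0.4445]
gripper_width 0.0855
gripper_force 0.0
[[ 0.695  0.164  0.7  ]
 [ 0.114 -0.986  0.118]
 [ 0.71  -0.003 -0.705]]
d [ 0.0958 -0.1284  0.1595] w [-0.0002 -0.0011 -0.0011]
```

>>> drive_tool:
  targets:
    - {"x":0.096,"y":-0.128,"z":0.16,"grip":1}
    - {"x":0.096,"y":-0.128,"z":0.16,"grip":1}
    - {"x":0.096,"y":-0.128,"z":0.16,"grip":1}
    - {"x":0.096,"y":-0.128,"z":0.16,"grip":1}
    - {"x":0.096,"y":-0.128,"z":0.16,"grip":1}
    - {"x":0.096,"y":-0.128,"z":0.16,"grip":1}
    - {"x":0.096,"y":-0.128,"z":0.16,"grip":1}
    - {"x":0.096,"y":-0.128,"z":0.16,"grip":1}

```text
invalid input at $.targets[0]: expected keys x, y, z, wx, wy, wz, grip
```

Run:
```python
from h import *
st()
n=lampR().apply([-.7071,0,.7071]);K=np.array([.520,-.185,.054])
go(K-n*.019,rot(-n,-lampR().apply([0,1,0])))
a=r.grab_frame("side")[130:290,240:480,::-1];b=r.grab_frame("top")[120:280,280:520,::-1]
cv2.imwrite("pics/c2.png",cv2.resize(np.vstack([a,b]),None,fx=1.87,fy=1.87,interpolation=2))
```

```text
time_s 0.7667
q [-1.3356  0.074  -0.7556  0.6735  0.7866  1.6704]
position [ 0.3578 -0.2773  0.1609]
ft_force [ 1.1129 -1.1162 -0.4445]
gripper_width 0.0855
gripper_force 0.0
[[ 0.695  0.164  0.7  ]
 [ 0.114 -0.986  0.118]
 [ 0.71  -0.003 -0.705]]
d [ 0.0948 -0.1283  0.4375] w [-0.0002 -0.0011 -0.0011]
```

View pics/c2.png

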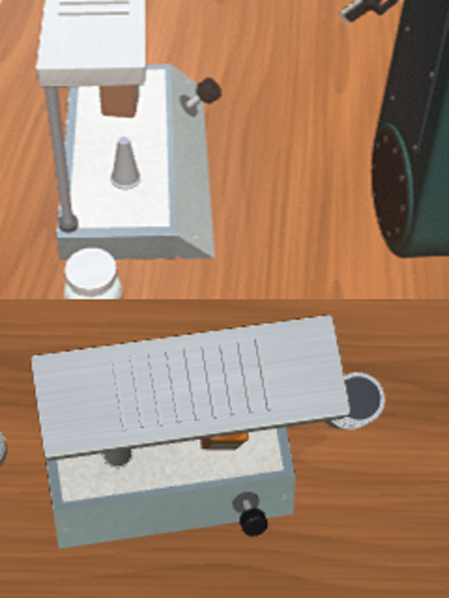

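The move was refused because every row needs all the keys. The picture shows the scene unchanged: in the crop the knob is at (207,91) in the side half and (252,521) in the top half.

>>> drive_tool:
  targets:
    - {"x":0.096,"y":-0.128,"z":0.16,"wx":0,"wy":0,"wz":0,"grip":1}
    - {"x":0.096,"y":-0.128,"z":0.16,"wx":0,"wy":0,"wz":0,"grip":1}
    - {"x":0.096,"y":-0.128,"z":0.16,"wx":0,"wy":0,"wz":0,"grip":1}
    - {"x":0.096,"y":-0.128,"z":0.16,"wx":0,"wy":0,"wz":0,"grip":1}
    - {"x":0.096,"y":-0.128,"z":0.16,"wx":0,"wy":0,"wz":0,"grip":1}
    - {"x":0.096,"y":-0.128,"z":0.16,"wx":0,"wy":0,"wz":0,"grip":1}
    - {"x":0.096,"y":-0.128,"z":0.16,"wx":0,"wy":0,"wz":0,"grip":1}
    - {"x":0.096,"y":-0.128,"z":0.16,"wx":0,"wy":0,"wz":0,"grip":1}

```text
time_s: 1.53
position: [0.4361, -0.2021, 0.1398]
tool_rot: [-2.836, -0.237, -1.176]
ft_force: [-0.1, -0.2, 0.1]
gripper_width: 0.0854
gripper_force: 0.0
```

Run:
```python
from h import *
st()
n=lampR().apply([-.7071,0,.7071]);K=np.array([.520,-.185,.054])
go(K-n*.019,rot(-n,-lampR().apply([0,1,0])))
a=r.grab_frame("side")[130:290,240:480,::-1];b=r.grab_frame("top")[120:280,280:520,::-1]
cv2.imwrite("pics/c3.png",cv2.resize(np.vstack([a,b]),None,fx=1.87,fy=1.87,interpolation=2))
```

```text
time_s 1.5333
q [-1.0275  0.0282 -0.9116  0.2764  0.7171  2.0815]
position [ 0.4361 -0.2021  0.1398]
ft_force [-0.1083 -0.1883  0.1418]
gripper_width 0.0854
gripper_force 0.0
[[ 0.697  0.165  0.698]
 [ 0.118 -0.986  0.116]
 [ 0.707  0.002 -0.707]]
d [-0.0004 -0.0063  0.2804] w [ 0.0006 -0.0001  0.0001]
```

View pics/c3.png

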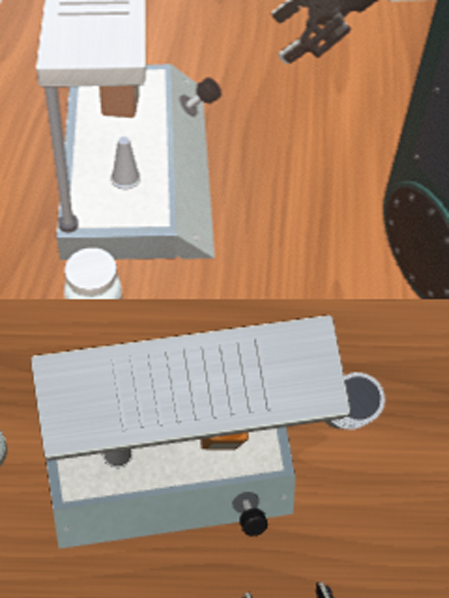

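In the crop the two finger tips show at (247,597) and (323,588) in the top half and near (280,12) and (290,55) in the side half. I'll check the measured tips against the projected TCP.

Run:
```python
from h import *
s=r.state();Rt=R.from_rotvec(s["tool_rot"])
for y in(-.0425,-.057,.0425,.057):
    X=s["position"]+Rt.apply([0,y,-.013]);print(y,proj("top",X)[0].round(1),proj("side",X)[0].round(1))
for X in ([.52,-.185,.054],):print(proj("top",X),proj("side",X))
f=r.grab_frame("top");g=cv2.cvtColor(f,cv2.COLOR_RGB2GRAY)
m=(g<60).astype(np.uint8);n,l,st_,c=cv2.connectedComponentsWithStats(m)
for i in range(1,n):
    if st_[i,4]>20 and 380<c[i,0]<500 and 200<c[i,1]<330:print(st_[i],c[i])
```

```text
-0.0425 [413.2 278.2] [390.  160.7]
-0.057 [407.2 279.1] [390.6 164.3]
0.0425 [448.5 273.1] [386.6 140.5]
0.057 [454.5 272.2] [386.  137.3]
[[415.32900899 238.67991143]] [[351.35863351 178.2241137 ]]
[408 231  15  16 175] [415.06857143 238.83428571]
[ 405  272   69   68 1922] [440.84235172 304.56139438]
```

>>> drive_tool:
  targets:
    - {"x":0,"y":-0.005,"z":0.07,"wx":0,"wy":0,"wz":0,"grip":1}
    - {"x":0,"y":-0.005,"z":0.14,"wx":0,"wy":0,"wz":0,"grip":1}
    - {"x":0,"y":-0.005,"z":0.2,"wx":0,"wy":0,"wz":0,"grip":1}
    - {"x":0,"y":-0.005,"z":0.25,"wx":0,"wy":0,"wz":0,"grip":1}
    - {"x":0,"y":-0.005,"z":0.28,"wx":0,"wy":0,"wz":0,"grip":1}
    - {"x":0,"y":-0.005,"z":0.28,"wx":0,"wy":0,"wz":0,"grip":1}
    - {"x":0,"y":-0.005,"z":0.28,"wx":0,"wy":0,"wz":0,"grip":-1}
    - {"x":0,"y":-0.005,"z":0.28,"wx":0,"wy":0,"wz":0,"grip":-1}

```text
time_s: 2.35
position: [0.5333, -0.1821, 0.0411]
tool_rot: [-2.835, -0.239, -1.175]
ft_force: [0.2, -0.4, 1.1]
gripper_width: 0.064
gripper_force: 0.0
```

>>> drive_tool:
  targets:
    - {"x":0,"y":0,"z":0,"wx":0,"wy":0,"wz":0,"grip":-1}
    - {"x":0,"y":0,"z":0,"wx":0,"wy":0,"wz":0,"grip":-1}
    - {"x":0,"y":0,"z":0,"wx":0,"wy":0,"wz":0,"grip":-1}
    - {"x":0,"y":0,"z":0,"wx":0,"wy":0,"wz":0,"grip":-1}
    - {"x":0,"y":0,"z":0,"wx":0,"wy":0,"wz":0,"grip":-1}
    - {"x":0,"y":0,"z":0,"wx":0,"wy":0,"wz":0,"grip":-1}
    - {"x":0,"y":0,"z":0,"wx":0,"wy":0,"wz":0,"grip":-1}
    - {"x":0,"y":0,"z":0,"wx":0,"wy":0,"wz":0,"grip":-1}

```text
time_s: 3.02
position: [0.5335, -0.1826, 0.0417]
tool_rot: [-2.837, -0.239, -1.178]
ft_force: [-12.3, -3.4, 11.5]
gripper_width: 0.0337
gripper_force: 57.7
```

>>> drive_tool:
  targets:
    - {"x":0,"y":0,"z":-0.012,"wx":0,"wy":0,"wz":0,"grip":-1}
    - {"x":0,"y":0,"z":-0.024,"wx":0,"wy":0,"wz":0,"grip":-1}
    - {"x":0,"y":0,"z":-0.034,"wx":0,"wy":0,"wz":0,"grip":-1}
    - {"x":0,"y":0,"z":-0.04,"wx":0,"wy":0,"wz":0,"grip":-1}
    - {"x":0,"y":0,"z":-0.044,"wx":0,"wy":0,"wz":0,"grip":-1}
    - {"x":0,"y":0,"z":-0.044,"wx":0,"wy":0,"wz":0,"grip":-1}
    - {"x":0,"y":0,"z":-0.044,"wx":0,"wy":0,"wz":0,"grip":-1}
    - {"x":0,"y":0,"z":-0.044,"wx":0,"wy":0,"wz":0,"grip":-1}

```text
time_s: 3.68
position: [0.5189, -0.1851, 0.0565]
tool_rot: [-2.836, -0.241, -1.176]
ft_force: [28.3, -1.8, -28.1]
gripper_width: 0.0334
gripper_force: 71.2
```

Run:
```python
from h import *
st()
a=r.grab_frame("side")[130:290,240:480,::-1];b=r.grab_frame("top")[120:280,280:520,::-1]
cv2.imwrite("pics/c4.png",cv2.resize(np.vstack([a,b]),None,fx=1.87,fy=1.87,interpolation=2))
```

```text
time_s 3.6833
q [-0.8106  0.2723 -1.0091 -0.2218  0.6259  2.3305]
position [ 0.5189 -0.1851  0.0565]
ft_force [ 28.2558  -1.8411 -28.0646]
gripper_width 0.0334
gripper_force 71.1999
[[ 0.697  0.167  0.698]
 [ 0.12  -0.986  0.116]
 [ 0.707  0.003 -0.707]]
```

View pics/c4.png

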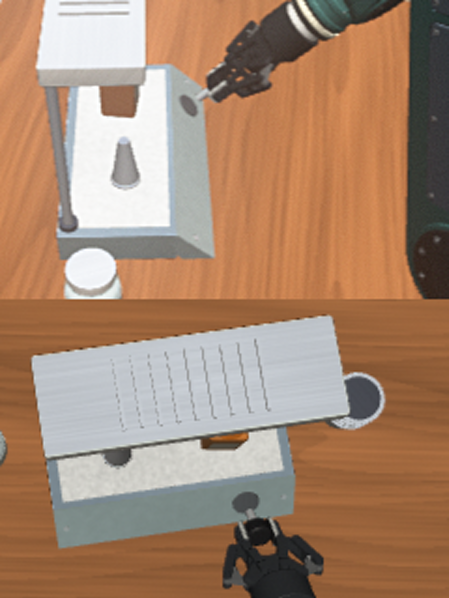

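The picture shows the knob gripped by the fingers and pulled out on its longer stem, with a 40 N pull showing it is at the stop. I'll release it and back off.

>>> drive_tool:
  targets:
    - {"x":0,"y":0,"z":0,"wx":0,"wy":0,"wz":0,"grip":1}
    - {"x":0,"y":0,"z":0,"wx":0,"wy":0,"wz":0,"grip":1}
    - {"x":0,"y":0,"z":0,"wx":0,"wy":0,"wz":0,"grip":1}
    - {"x":0,"y":0,"z":0,"wx":0,"wy":0,"wz":0,"grip":1}
    - {"x":0,"y":0,"z":0,"wx":0,"wy":0,"wz":0,"grip":1}
    - {"x":0,"y":0,"z":0,"wx":0,"wy":0,"wz":0,"grip":1}
    - {"x":0,"y":0,"z":0,"wx":0,"wy":0,"wz":0,"grip":1}
    - {"x":0,"y":0,"z":-0.07,"wx":0,"wy":0,"wz":0,"grip":1}

```text
time_s: 4.45
position: [0.4949, -0.1879, 0.0782]
tool_rot: [-2.834, -0.24, -1.171]
ft_force: [-0.6, -0.2, 0.3]
gripper_width: 0.0856
gripper_force: 0.0
```

>>> drive_tool:
  targets:
    - {"x":0,"y":0,"z":-0.07,"wx":0,"wy":0,"wz":0,"grip":1}
    - {"x":0,"y":0,"z":-0.14,"wx":0,"wy":0,"wz":0,"grip":1}
    - {"x":0,"y":0,"z":-0.2,"wx":0,"wy":0,"wz":0,"grip":1}
    - {"x":0,"y":0,"z":-0.2,"wx":0,"wy":0,"wz":0,"grip":1}
    - {"x":0,"y":0,"z":-0.2,"wx":0,"wy":0,"wz":0,"grip":1}
    - {"x":0,"y":0,"z":-0.2,"wx":0,"wy":0,"wz":0,"grip":1}
    - {"x":0,"y":0,"z":-0.2,"wx":0,"wy":0,"wz":0,"grip":1}
    - {"x":0,"y":0,"z":-0.2,"wx":0,"wy":0,"wz":0,"grip":1}

```text
time_s: 5.12
position: [0.4244, -0.1994, 0.1507]
tool_rot: [-2.834, -0.24, -1.174]
ft_force: [-0.1, 0.6, -0.2]
gripper_width: 0.0853
gripper_force: 0.0
```

Run:
```python
from h import *
st()
f=r.grab_frame("top");g=cv2.cvtColor(f,cv2.COLOR_RGB2GRAY)
m=(g<60).astype(np.uint8);n,l,t,c=cv2.connectedComponentsWithStats(m)
for i in range(1,n):
    if t[i,4]>20 and 380<c[i,0]<500 and 200<c[i,1]<330:print(t[i],c[i])
# bottle re-measure: lines in both masks, full grid
h=cv2.cvtColor(f,cv2.COLOR_RGB2HSV)
A=cv2.resize(f[180:210,375:425,::-1],None,fx=8,fy=8,interpolation=2)
S=r.grab_frame("side");B=cv2.resize(S[165:205,280:330,::-1],None,fx=8,fy=8,interpolation=2)
cv2.imwrite("pics/c5.png",np.vstack([A,B]))
B0=np.array([.647,-.142,.115])
for p in(0,.25):
    Rt=rot([np.cos(p),0,-np.sin(p)],[0,-1,0]);go(B0+Rt.apply([0,0,.019-.12]),Rt)
```

```text
time_s 5.1167
q [-1.0558 -0.0024 -0.8968  0.3498  0.7277  2.0422]
position [ 0.4244 -0.1994  0.1507]
ft_force [-0.1463  0.5652 -0.2083]
gripper_width 0.0853
gripper_force 0.0
[[ 0.697  0.168  0.697]
 [ 0.119 -0.986  0.119]
 [ 0.707 -0.    -0.707]]
[408 231  15  16 176] [415.03409091 238.85795455]
[ 405  277   70   71 1986] [441.23917422 310.32426989]
d [ 0.1325 -0.0725  0.234 ] w [-0.051   0.2494  0.0211]
d [ 0.1722 -0.0714  0.203 ] w [-0.0473  0.17    0.027 ]
```

View pics/c5.png

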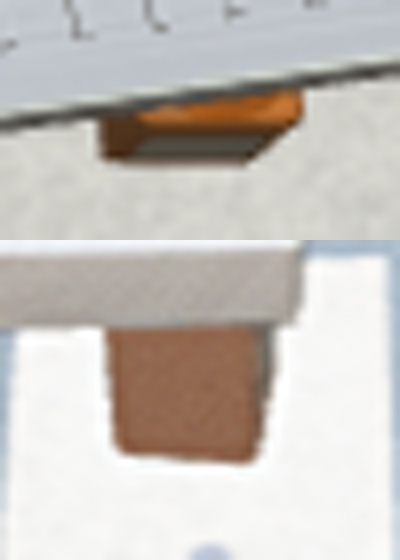

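The picture shows the bottle standing as before: its front bottom corners are at about (388,200) and (406,200) in the top view. The knob mask is back at its original pixel position (415,239), so the knob is home. The bottle is aligned with the world axes and centred at about (0.645,-0.1415).

Run:
```python
from h import *
B0=np.array([.645,-.1415,.113]);p=.25
Rt=rot([np.cos(p),0,-np.sin(p)],[0,-1,0]);go(B0+Rt.apply([0,0,.019-.12]),Rt)
```

```text
d [ 0.1667 -0.0731  0.2032] w [-0.0473  0.17    0.027 ]
```

>>> drive_tool:
  targets:
    - {"x":0.167,"y":-0.073,"z":0.203,"wx":-0.047,"wy":0.17,"wz":0.027,"grip":1}
    - {"x":0.167,"y":-0.073,"z":0.203,"wx":-0.047,"wy":0.17,"wz":0.027,"grip":1}
    - {"x":0.167,"y":-0.073,"z":0.203,"wx":-0.047,"wy":0.17,"wz":0.027,"grip":1}
    - {"x":0.167,"y":-0.073,"z":0.203,"wx":-0.047,"wy":0.17,"wz":0.027,"grip":1}
    - {"x":0.167,"y":-0.073,"z":0.203,"wx":-0.047,"wy":0.17,"wz":0.027,"grip":1}
    - {"x":0.167,"y":-0.073,"z":0.203,"wx":-0.047,"wy":0.17,"wz":0.027,"grip":1}
    - {"x":0.167,"y":-0.073,"z":0.203,"wx":-0.047,"wy":0.17,"wz":0.027,"grip":1}
    - {"x":0.167,"y":-0.073,"z":0.203,"wx":-0.047,"wy":0.17,"wz":0.027,"grip":1}

```text
time_s: 5.88
position: [0.5871, -0.1769, 0.1823]
tool_rot: [-2.565, -0.073, -1.728]
ft_force: [0.2, -0.9, -0.0]
gripper_width: 0.0854
gripper_force: 0.0
```

Run:
```python
from h import *
st()
B0=np.array([.645,-.1415,.113]);p=.25
Rt=rot([np.cos(p),0,-np.sin(p)],[0,-1,0]);go(B0+Rt.apply([0,0,.019-.12]),Rt);go(B0+Rt.apply([0,0,.019]),Rt)
a=r.grab_frame("side")[130:290,240:480,::-1];b=r.grab_frame("top")[120:280,280:520,::-1]
cv2.imwrite("pics/c6.png",cv2.resize(np.vstack([a,b]),None,fx=1.87,fy=1.87,interpolation=2))
```

```text
time_s 5.8833
q [-0.7614  0.2623 -1.176  -0.8964  0.7556  2.7646]
position [ 0.5871 -0.1769  0.1823]
ft_force [ 0.2108 -0.8727 -0.0079]
gripper_width 0.0854
gripper_force 0.0
[[ 0.375  0.066  0.924]
 [ 0.012 -0.998  0.066]
 [ 0.927 -0.013 -0.375]]
d [-0.1112 -0.0747 -0.0359] w [-0.0213  0.0431  0.0025]
d [-0.0789 -0.0586  0.2014] w [-0.0213  0.0431  0.0025]
```

View pics/c6.png

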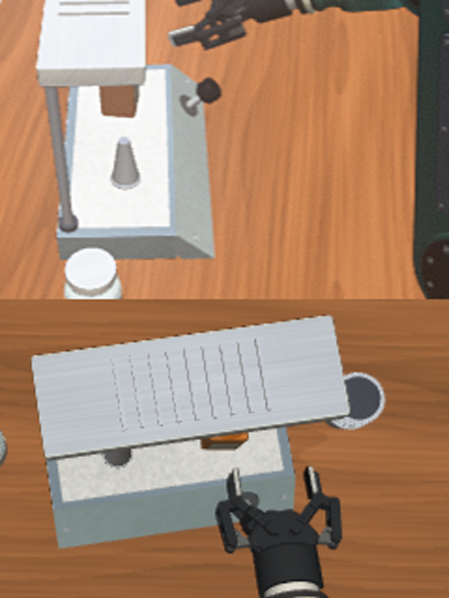

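The picture shows the open gripper in front of and above the knob, right of the bottle. Joint 3 is at its limit, so this shallow pitch isn't reachable at this standoff. I'll fit a small kinematic model from the logged poses and choose reachable poses from it.

```bash
cat >> h.py <<'E'
from scipy.optimize import least_squares
S0=[([-1.4813,.2635,-.0489,1.2594,0,1.4155],[.1272,-.5091,.2308]),([-1.3356,.074,-.7556,.6735,.7866,1.6704],[.3578,-.2773,.1609]),
([-1.0275,.0282,-.9116,.2764,.7171,2.0815],[.4361,-.2021,.1398]),([-.8106,.2723,-1.0091,-.2218,.6259,2.3305],[.5189,-.1851,.0565]),
([-1.0558,-.0024,-.8968,.3498,.7277,2.0422],[.4244,-.1994,.1507]),([-.7614,.2623,-1.176,-.8964,.7556,2.7646],[.5871,-.1769,.1823])]
QLO=np.array([-2.65,-.89,-1.18,-2.13,-1.35,-3.14]);QHI=np.array([2.65,1.7,1.37,2.11,1.29,3.14])
def fk(q,k):
    a,h,L1,L2,e,w,t=k
    Ry=lambda x:R.from_euler("y",x);Z=R.from_euler("z",q[0])
    F=Ry(q[1]-q[2]);H=Ry(q[1]-q[2]+q[3])
    H5=H*R.from_euler("z",q[4])
    p=np.array([a,0,h])+Ry(q[1]).apply([0,0,L1])+F.apply([L2,0,e])+H.apply([w,0,0])+H5.apply([t,0,0])
    # tool: z along H5 x; at q6=0
    T=Z*H5*R.from_matrix(np.array([[0,0,1],[0,1,0],[-1,0,0]]).astype(float))*R.from_euler("z",q[5])
    return Z.apply(p),T
E
python3 - <<'E'
from h import *
s=r.state()
f=lambda k:np.concatenate([fk(q,k)[0]-p for q,p in S0])
b=least_squares(f,[0.05,.3,.4,.4,0,.05,.25]);print(b.x.round(4),np.abs(b.fun).max())
p,T=fk(s["q"],b.x);print(T.as_matrix().round(3));print(R.from_rotvec(s["tool_rot"]).as_matrix().round(3))
E
```

```text
[-0.0401  0.2139  0.5817  0.4095  0.0616  0.0768  0.4068] 0.08076256893573629
[[ 0.378  0.064  0.923]
 [ 0.012 -0.998  0.064]
 [ 0.926 -0.013 -0.378]]
[[ 0.378  0.064  0.923]
 [ 0.012 -0.998  0.064]
 [ 0.926 -0.013 -0.378]]
```

```bash
python3 - <<'E'
s=open("h.py").read()
s=s.replace("a,h,L1,L2,e,w,t=k","a,h,L1,L2,e,w,t,y1,y2=k").replace("np.array([a,0,h])","np.array([a,y1,h])").replace("H5.apply([t,0,0])","H5.apply([t,y2,0])")
s+='''
_f=lambda k:np.concatenate([fk(q,k)[0]-p for q,p in S0]+[.01*(np.array(k)-K0)*.1])
K0=np.array([0.0,.3,.5,.4,0,.05,.25,.08,0]);KK=least_squares(_f,K0).x
def ik(pos,Rt,q0):
    g=lambda q:np.r_[fk(q,KK)[0]-pos,.3*(Rt.inv()*fk(q,KK)[1]).as_rotvec()]
    b=least_squares(g,np.clip(q0,QLO+.001,QHI-.001),bounds=(QLO,QHI));return b.x,np.abs(b.fun).max()
'''
open("h.py","w").write(s)
E
python3 - <<'E'
from h import *
print(KK.round(4),max(np.abs(fk(q,KK)[0]-p).max() for q,p in S0))
B0=np.array([.645,-.1415,.113]);q=r.state()["q"]
for p in(.25,.4,.55,.7):
  Rt=rot([np.cos(p),0,-np.sin(p)],[0,-1,0])
  for d in(0,-.06,-.1):
    x,e=ik(B0+Rt.apply([0,0,.019+d]),Rt,q);print(p,d,x.round(2),round(e,4))
# inverted hold options
for X in([.5,-.14,.3],[.5,-.14,.4],[.45,-.14,.4],[.5,-.2,.35]):
  for p in(0,.2,.3):
    Rt=rot([np.cos(p),0,-np.sin(p)],[0,-1,0]);x,e=ik(np.array(X),Rt,q);print(X,p,x.round(2),round(e,4))
E
```

```text
[-0.000e+00  1.594e-01  5.815e-01  3.697e-01  5.070e-02  1.391e-01
  2.856e-01  8.110e-02  1.000e-04] 3.2205919142658246e-05
0.25 0 [-0.56  0.64 -1.18 -1.45  0.56  2.95] 0.02
0.25 -0.06 [-0.66  0.44 -1.18 -1.11  0.67  2.84] 0.0413
0.25 -0.1 [-0.74  0.31 -1.18 -0.9   0.76  2.74] 0.0503
0.4 0 [-0.53  0.55 -1.18 -1.26  0.49  2.91] 0.0025
0.4 -0.06 [-0.61  0.36 -1.18 -0.99  0.57  2.83] 0.0176
0.4 -0.1 [-0.68  0.23 -1.18 -0.81  0.63  2.77] 0.0242
0.55 0 [-0.51  0.4  -1.06 -0.85  0.43  2.86] 0.0
0.55 -0.06 [-0.58  0.27 -1.12 -0.76  0.48  2.81] 0.0
0.55 -0.1 [-0.63  0.17 -1.14 -0.66  0.53  2.78] 0.0
0.7 0 [-0.49  0.32 -0.91 -0.46  0.37  2.81] 0.0
0.7 -0.06 [-0.54  0.18 -0.94 -0.34  0.4   2.77] 0.0
0.7 -0.1 [-0.58  0.09 -0.94 -0.24  0.43  2.74] 0.0
[0.5, -0.14, 0.3] 0 [-0.96 -0.14 -1.18 -0.65  1.02  2.81] 0.0603
[0.5, -0.14, 0.3] 0.2 [-0.9  -0.19 -1.18 -0.56  0.88  2.8 ] 0.0219
[0.5, -0.14, 0.3] 0.3 [-0.86 -0.2  -1.18 -0.52  0.81  2.8 ] 0.0031
[0.5, -0.14, 0.4] 0 [-0.91 -0.26 -1.18 -0.78  0.92  3.03] 0.0254
[0.5, -0.14, 0.4] 0.2 [-0.88 -0.34 -1.07 -0.42  0.86  2.9 ] 0.0
[0.5, -0.14, 0.4] 0.3 [-0.86 -0.37 -0.94 -0.13  0.81  2.81] 0.0
[0.45, -0.14, 0.4] 0 [-1.12 -0.4  -1.18 -0.56  1.13  2.94] 0.0281
[0.45, -0.14, 0.4] 0.2 [-1.07 -0.45 -1.07 -0.22  1.03  2.8 ] 0.0
[0.45, -0.14, 0.4] 0.3 [-1.04 -0.46 -0.94  0.07  0.97  2.68] 0.0
[0.5, -0.2, 0.35] 0 [-1.05 -0.08 -1.18 -0.86  1.08  2.93] 0.0339
[0.5, -0.2, 0.35] 0.2 [-1.01 -0.16 -1.13 -0.61  0.98  2.83] 0.0
[0.5, -0.2, 0.35] 0.3 [-0.99 -0.22 -1.   -0.26  0.93  2.72] 0.0
```

Run:
```python
from h import *
win=np.array([.648,-.0615,.299]);q=r.state()["q"]
res=[]
for p in(0,-.15,-.3,-.45):
 for x in(.45,.5,.55):
  for y in(-.14,-.22,-.3):
   for z in(.35,.42,.5):
    for yaw in(-.6,-.3,0):
     Rt=rot([np.cos(p)*np.cos(yaw),np.cos(p)*np.sin(yaw),-np.sin(p)],[-np.sin(yaw),np.cos(yaw),0]) # rolled
     X=np.array([x,y,z]);m=X-.019*Rt.as_matrix()[:,2]
     d=np.linalg.norm(m-win)
     if d>.32: continue
     s,e=ik(X,Rt,np.r_[-.8,-.3,-1,-.6,.6,-.3])
     if e<.001:res.append((p,x,y,z,yaw,round(d,3),s.round(2)))
for t in sorted(res,key=lambda t:t[0])[:25]:print(*t)
print(len(res))
for p in (.42,.45,.5):
  Rt=rot([np.cos(p),0,-np.sin(p)],[0,-1,0])
  for zz in(.113,.12):print(p,zz,ik(np.array([.645,-.1415,zz])+Rt.apply([0,0,.019]),Rt,q))
```

```text
-0.15 0.55 -0.14 0.5 -0.6 0.238 [-0.2  -0.08 -1.17 -1.25 -0.4  -0.06]
-0.15 0.55 -0.22 0.5 -0.6 0.272 [-0.44 -0.07 -1.16 -1.24 -0.16 -0.02]
-0.15 0.55 -0.22 0.5 -0.3 0.276 [-0.72 -0.09 -1.18 -1.25  0.41  0.07]
-0.15 0.55 -0.22 0.5 0 0.279 [-0.92  0.01 -1.14 -1.4   0.91  0.2 ]
0 0.45 -0.14 0.5 -0.6 0.301 [-0.29 -0.48 -1.11 -0.62 -0.31 -0.  ]
0 0.45 -0.14 0.5 -0.3 0.304 [-0.76 -0.57 -1.12 -0.55  0.46  0.  ]
0 0.45 -0.14 0.5 0 0.306 [-1.09 -0.48 -1.1  -0.63  1.09 -0.  ]
0 0.5 -0.14 0.5 -0.6 0.268 [-0.23 -0.35 -1.07 -0.72 -0.37 -0.  ]
0 0.5 -0.14 0.5 -0.3 0.271 [-0.59 -0.43 -1.09 -0.66  0.29 -0.  ]
0 0.5 -0.14 0.5 0 0.273 [-0.9  -0.37 -1.08 -0.71  0.9  -0.  ]
0 0.5 -0.22 0.5 -0.6 0.298 [-0.52 -0.33 -1.06 -0.73 -0.08 -0.  ]
0 0.5 -0.22 0.5 -0.3 0.302 [-0.85 -0.35 -1.07 -0.72  0.55 -0.  ]
0 0.5 -0.22 0.5 0 0.306 [-1.07 -0.25 -1.02 -0.78  1.07 -0.  ]
0 0.5 -0.3 0.42 0 0.315 [-1.17  0.05 -1.12 -1.17  1.17 -0.  ]
0 0.55 -0.14 0.5 -0.6 0.241 [-0.19 -0.23 -1.01 -0.79 -0.41 -0.  ]
0 0.55 -0.14 0.5 -0.3 0.243 [-0.49 -0.3  -1.05 -0.75  0.19 -0.  ]
0 0.55 -0.14 0.5 0 0.245 [-0.76 -0.26 -1.03 -0.77 
[... 612 characters left out ...]
.42 0.12 (array([-0.53060944,  0.51412457, -1.16994122, -1.20630663,  0.48033573,
        2.9067591 ]), np.float64(5.836636729483757e-12))
0.45 0.113 (array([-0.52656   ,  0.50112117, -1.15092869, -1.14251999,  0.46960128,
        2.89393552]), np.float64(4.264769093431653e-12))
0.45 0.12 (array([-0.52656   ,  0.47853069, -1.14238057, -1.11138138,  0.46960128,
        2.89393552]), np.float64(1.3471168625045493e-13))
0.5 0.113 (array([-0.51938426,  0.44778485, -1.1041337 , -0.99024014,  0.45068732,
        2.87405506]), np.float64(1.648247247021395e-09))
0.5 0.12 (array([-0.51938426,  0.42699833, -1.0951508 , -0.96047071,  0.45068732,
        2.87405506]), np.float64(1.4230816192117856e-09))
```

```bash
cat >> h.py <<'E'
def pose(p,yaw=0,sg=-1):
    return rot([np.cos(p)*np.cos(yaw),np.cos(p)*np.sin(yaw),-np.sin(p)],sg*np.array([-np.sin(yaw),np.cos(yaw),0]))
E
python3 - <<'E'
from h import *
B0=np.array([.645,-.1415,.113]);q=r.state()["q"]
Rt=pose(.55);go(B0+Rt.apply([0,0,.019-.1]),Rt)
for X,Rt in[([.5,-.1415,.22],pose(.6)),([.5,-.1415,.22],pose(.5)),([.66,-.1415,.145],pose(.5)),([.58,-.1415,.19],pose(.55)),([.5,-.15,.5],pose(.2)),([.5,-.15,.35],pose(.4)),([.55,-.18,.5],pose(-.1,-.3,1))]:
    x,e=ik(np.array(X),Rt,q if Rt.as_matrix()[0,0]>0 or 1 else q);print(X,x.round(2),round(e,4))
E
```

```text
d [-0.054  -0.0752  0.0054] w [-0.0202 -0.0514  0.0055]
[0.5, -0.1415, 0.22] [-0.77 -0.14 -1.04 -0.14  0.61  2.64] 0.0
[0.5, -0.1415, 0.22] [-0.8  -0.11 -1.16 -0.38  0.68  2.68] 0.0
[0.66, -0.1415, 0.145] [-0.52  0.33 -1.05 -0.82  0.45  2.87] 0.0
[0.58, -0.1415, 0.19] [-0.62  0.08 -1.07 -0.5   0.52  2.78] 0.0
[0.5, -0.15, 0.5] [-0.91 -0.43 -0.8  -0.06  0.88  2.89] 0.0
[0.5, -0.15, 0.35] [-0.86 -0.31 -0.94 -0.06  0.77  2.72] 0.0
[0.55, -0.18, 0.5] [-0.61 -0.19 -1.15 -1.06  0.31  0.03] 0.0
```

>>> drive_tool:
  targets:
    - {"x":-0.054,"y":-0.075,"z":0.005,"wx":-0.02,"wy":-0.051,"wz":0.0055,"grip":1}
    - {"x":-0.054,"y":-0.075,"z":0.005,"wx":-0.02,"wy":-0.051,"wz":0.0055,"grip":1}
    - {"x":-0.054,"y":-0.075,"z":0.005,"wx":-0.02,"wy":-0.051,"wz":0.0055,"grip":1}
    - {"x":-0.054,"y":-0.075,"z":0.005,"wx":-0.02,"wy":-0.051,"wz":0.0055,"grip":1}
    - {"x":-0.054,"y":-0.075,"z":0.005,"wx":-0.02,"wy":-0.051,"wz":0.0055,"grip":1}
    - {"x":-0.054,"y":-0.075,"z":0.005,"wx":-0.02,"wy":-0.051,"wz":0.0055,"grip":1}
    - {"x":-0.054,"y":-0.075,"z":0.005,"wx":-0.02,"wy":-0.051,"wz":0.0055,"grip":1}
    - {"x":-0.054,"y":-0.075,"z":0.005,"wx":-0.02,"wy":-0.051,"wz":0.0055,"grip":1}

```text
time_s: 6.65
position: [0.5741, -0.1423, 0.1555]
tool_rot: [2.74, -0.003, 1.534]
ft_force: [0.0, -0.6, -0.2]
gripper_width: 0.0856
gripper_force: 0.0
```

Run:
```python
from h import *
st()
B0=np.array([.645,-.1415,.113])
Rt=pose(.55);go(B0+Rt.apply([0,0,.019-.1]),Rt)
Rt=pose(.5);go(B0+Rt.apply([0,0,.019]),Rt)
```

```text
time_s 6.65
q [-0.6327  0.165  -1.1449 -0.6605  0.527   2.7769]
position [ 0.5741 -0.1423  0.1555]
ft_force [ 0.0404 -0.5992 -0.179 ]
gripper_width 0.0856
gripper_force 0.0
[[ 0.523 -0.002  0.853]
 [-0.001 -1.    -0.002]
 [ 0.853 -0.    -0.523]]
d [ 0.0016 -0.0015  0.0033] w [ 0.0005  0.     -0.0003]
d [ 0.0035 -0.0018  0.2032] w [ 0.0005  0.0159 -0.0003]
```

>>> drive_tool:
  targets:
    - {"x":0,"y":-0.002,"z":0.05,"wx":0,"wy":0.004,"wz":0,"grip":1}
    - {"x":0,"y":-0.002,"z":0.1,"wx":0,"wy":0.008,"wz":0,"grip":1}
    - {"x":0,"y":-0.002,"z":0.14,"wx":0,"wy":0.012,"wz":0,"grip":1}
    - {"x":0,"y":-0.002,"z":0.17,"wx":0,"wy":0.016,"wz":0,"grip":1}
    - {"x":0,"y":-0.002,"z":0.19,"wx":0,"wy":0.016,"wz":0,"grip":1}
    - {"x":0.003,"y":-0.002,"z":0.203,"wx":0,"wy":0.016,"wz":0,"grip":1}
    - {"x":0.003,"y":-0.002,"z":0.203,"wx":0,"wy":0.016,"wz":0,"grip":1}
    - {"x":0.003,"y":-0.002,"z":0.203,"wx":0,"wy":0.016,"wz":0,"grip":1}

```text
time_s: 7.32
position: [0.6615, -0.1409, 0.1045]
tool_rot: [2.701, -0.001, 1.603]
ft_force: [-1.0, 0.3, -0.1]
gripper_width: 0.0855
gripper_force: 0.0
```

Run:
```python
from h import *
st()
B0=np.array([.645,-.1415,.113])
Rt=pose(.5);go(B0+Rt.apply([0,0,.019]),Rt)
a=r.grab_frame("side")[100:260,240:480,::-1];b=r.grab_frame("top")[120:280,280:520,::-1]
cv2.imwrite("pics/c7.png",cv2.resize(np.vstack([a,b]),None,fx=1.87,fy=1.87,interpolation=2))
```

```text
time_s 7.3167
q [-0.5177  0.4464 -1.1052 -0.9913  0.4483  2.8754]
position [ 0.6615 -0.1409  0.1045]
ft_force [-1.029   0.314  -0.1049]
gripper_width 0.0855
gripper_force 0.0
[[ 0.479 -0.001  0.878]
 [ 0.    -1.    -0.001]
 [ 0.878  0.001 -0.479]]
d [-0.001   0.0013  0.0009] w [ 0.0004 -0.0002  0.    ]
```

View pics/c7.png

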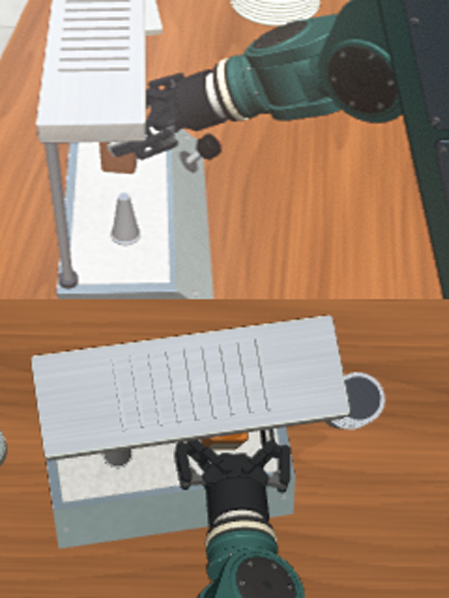

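The picture shows the fingers straddling the bottle: the bottle sits between them at (232,437) in the top half, with the near finger along its left face at (140,148) in the side half. I'll close the gripper.

>>> drive_tool:
  targets:
    - {"x":0,"y":0,"z":0,"wx":0,"wy":0,"wz":0,"grip":-1}
    - {"x":0,"y":0,"z":0,"wx":0,"wy":0,"wz":0,"grip":-1}
    - {"x":0,"y":0,"z":0,"wx":0,"wy":0,"wz":0,"grip":-1}
    - {"x":0,"y":0,"z":0,"wx":0,"wy":0,"wz":0,"grip":-1}
    - {"x":0,"y":0,"z":0,"wx":0,"wy":0,"wz":0,"grip":-1}
    - {"x":0,"y":0,"z":0,"wx":0,"wy":0,"wz":0,"grip":-1}
    - {"x":0,"y":0,"z":0,"wx":0,"wy":0,"wz":0,"grip":-1}
    - {"x":0,"y":0,"z":0,"wx":0,"wy":0,"wz":0,"grip":-1}

```text
time_s: 8.08
position: [0.6616, -0.1407, 0.1048]
tool_rot: [2.7, -0.0, 1.604]
ft_force: [-5.1, 2.0, 7.1]
gripper_width: 0.0514
gripper_force: 62.6
```

Run:
```python
from h import *
st()
go([.662,-.1415,.145],pose(.5)); go([.5,-.1415,.22],pose(.6))
```

```text
time_s 8.0833
q [-0.5174  0.4468 -1.1057 -0.9933  0.4485  2.8758]
position [ 0.6616 -0.1407  0.1048]
ft_force [-5.1479  1.9948  7.0862]
gripper_width 0.0514
gripper_force 62.56
[[ 0.478 -0.001  0.878]
 [ 0.    -1.    -0.001]
 [ 0.878  0.001 -0.478]]
d [ 0.071   0.0017 -0.0378] w [ 0.0003 -0.0005  0.0001]
d [ 0.0478  0.002  -0.3941] w [ 0.0003 -0.0323  0.0001]
```

>>> drive_tool:
  targets:
    - {"x":0.018,"y":0,"z":-0.01,"wx":0,"wy":0,"wz":0,"grip":-1}
    - {"x":0.036,"y":0,"z":-0.019,"wx":0,"wy":0,"wz":0,"grip":-1}
    - {"x":0.054,"y":0,"z":-0.028,"wx":0,"wy":0,"wz":0,"grip":-1}
    - {"x":0.071,"y":0,"z":-0.038,"wx":0,"wy":0,"wz":0,"grip":-1}
    - {"x":0.07,"y":0,"z":-0.08,"wx":0,"wy":-0.005,"wz":0,"grip":-1}
    - {"x":0.068,"y":0,"z":-0.13,"wx":0,"wy":-0.01,"wz":0,"grip":-1}
    - {"x":0.065,"y":0,"z":-0.18,"wx":0,"wy":-0.015,"wz":0,"grip":-1}
    - {"x":0.062,"y":0,"z":-0.23,"wx":0,"wy":-0.02,"wz":0,"grip":-1}

```text
time_s: 8.75
position: [0.5739, -0.1401, 0.1859]
tool_rot: [2.752, -0.002, 1.514]
ft_force: [0.2, -0.1, -3.4]
gripper_width: 0.0513
gripper_force: 63.9
```

Run:
```python
from h import *
st()
go([.5,-.1415,.23],pose(.6)); go([.5,-.15,.38],pose(.4))
```

```text
time_s 8.75
q [-0.625   0.0724 -1.0689 -0.4783  0.5163  2.7744]
position [ 0.5739 -0.1401  0.1859]
ft_force [ 0.22   -0.0886 -3.3744]
gripper_width 0.0513
gripper_force 63.8555
[[ 0.535 -0.001  0.845]
 [-0.001 -1.    -0.001]
 [ 0.845 -0.001 -0.535]]
d [-0.0046  0.0029 -0.172 ] w [ 0.0002 -0.0112 -0.0004]
d [ 0.2489  0.0197 -0.3326] w [ 0.0002  0.0525 -0.0004]
```

>>> drive_tool:
  targets:
    - {"x":0,"y":0,"z":-0.05,"wx":0,"wy":0,"wz":0,"grip":-1}
    - {"x":0,"y":0,"z":-0.1,"wx":0,"wy":0,"wz":0,"grip":-1}
    - {"x":0,"y":0,"z":-0.15,"wx":0,"wy":-0.01,"wz":0,"grip":-1}
    - {"x":0.04,"y":0.005,"z":-0.18,"wx":0,"wy":0,"wz":0,"grip":-1}
    - {"x":0.09,"y":0.01,"z":-0.22,"wx":0,"wy":0.01,"wz":0,"grip":-1}
    - {"x":0.14,"y":0.015,"z":-0.26,"wx":0,"wy":0.02,"wz":0,"grip":-1}
    - {"x":0.19,"y":0.02,"z":-0.295,"wx":0,"wy":0.035,"wz":0,"grip":-1}
    - {"x":0.24,"y":0.02,"z":-0.33,"wx":0,"wy":0.05,"wz":0,"grip":-1}

```text
time_s: 9.42
position: [0.4993, -0.1505, 0.3772]
tool_rot: [2.621, -0.002, 1.73]
ft_force: [0.6, 0.5, -2.6]
gripper_width: 0.0509
gripper_force: 63.9
```

Run:
```python
from h import *
st();q=r.state()["q"]
# path: roll about tool z while going to hold pose
for X,p,yaw,ro in [([.5,-.15,.44],.2,-.1,-.3),([.51,-.16,.5],.1,-.2,-.6),([.53,-.17,.5],0,-.3,-.8),([.55,-.18,.5],-.1,-.3,-1)]:
    Rt=pose(p,yaw)*R.from_rotvec([0,0,ro*np.pi]);x,e=ik(np.array(X),Rt,q);q=x;print(x.round(2),round(e,5));go(X,Rt)
```

```text
time_s 9.4167
q [-0.8588 -0.3384 -0.8666  0.0498  0.7684  2.7155]
position [ 0.4993 -0.1505  0.3772]
ft_force [ 0.5709  0.4779 -2.6346]
gripper_width 0.0509
gripper_force 63.9013
[[ 0.393 -0.002  0.92 ]
 [-0.    -1.    -0.002]
 [ 0.92   0.    -0.393]]
[-0.83 -0.41 -0.99 -0.31  0.71  2.02] 0.0
d [ 0.1161 -0.001  -0.048 ] w [-0.058   0.0457 -0.2893]
[-0.75 -0.43 -0.96 -0.41  0.54  1.2 ] 0.0
d [ 0.2343  0.019  -0.0767] w [-0.1315  0.0081 -0.5769]
[-0.63 -0.33 -1.06 -0.73  0.33  0.63] 0.0
d [ 0.25    0.0389 -0.0399] w [-0.1946 -0.0643 -0.7602]
[-0.61 -0.19 -1.15 -1.06  0.31  0.03] 0.0
d [ 0.2658  0.0588 -0.0031] w [-0.2429 -0.1447 -0.9441]
```

>>> drive_tool:
  targets:
    - {"x":0.015,"y":0,"z":-0.006,"wx":-0.007,"wy":0.006,"wz":-0.036,"grip":-1}
    - {"x":0.03,"y":0,"z":-0.012,"wx":-0.014,"wy":0.011,"wz":-0.072,"grip":-1}
    - {"x":0.045,"y":0,"z":-0.018,"wx":-0.021,"wy":0.017,"wz":-0.108,"grip":-1}
    - {"x":0.06,"y":0,"z":-0.024,"wx":-0.028,"wy":0.023,"wz":-0.144,"grip":-1}
    - {"x":0.075,"y":0,"z":-0.03,"wx":-0.035,"wy":0.029,"wz":-0.18,"grip":-1}
    - {"x":0.09,"y":0,"z":-0.036,"wx":-0.043,"wy":0.034,"wz":-0.216,"grip":-1}
    - {"x":0.105,"y":0,"z":-0.042,"wx":-0.05,"wy":0.04,"wz":-0.252,"grip":-1}
    - {"x":0.116,"y":0,"z":-0.048,"wx":-0.058,"wy":0.046,"wz":-0.289,"grip":-1}

```text
time_s: 10.08
position: [0.5004, -0.1501, 0.4385]
tool_rot: [1.859, 0.838, 1.444]
ft_force: [0.2, -0.5, -3.7]
gripper_width: 0.0512
gripper_force: 64.1
```

Run:
```python
from h import *
st()
for X,p,yaw,ro in [([.51,-.16,.5],.1,-.2,-.6),([.53,-.17,.5],0,-.3,-.8),([.55,-.18,.5],-.1,-.3,-1)]:
    go(X,pose(p,yaw)*R.from_rotvec([0,0,ro*np.pi]))
```

```text
time_s 10.0833
q [-0.8301 -0.4076 -0.9908 -0.3172  0.7132  2.0185]
position [ 0.5004 -0.1501  0.4385]
ft_force [ 0.2237 -0.5038 -3.7413]
gripper_width 0.0512
gripper_force 64.0553
[[ 0.196  0.103  0.975]
 [ 0.796 -0.598 -0.097]
 [ 0.573  0.795 -0.199]]
d [ 0.0584  0.1115 -0.0038] w [-0.0377 -0.0274 -0.2934]
d [0.0503 0.1276 0.0372] w [-0.0582 -0.0807 -0.4887]
d [0.0423 0.1437 0.0781] w [-0.0682 -0.1234 -0.6864]
```

>>> drive_tool:
  targets:
    - {"x":0.007,"y":0.014,"z":0,"wx":-0.005,"wy":-0.003,"wz":-0.037,"grip":-1}
    - {"x":0.014,"y":0.028,"z":0,"wx":-0.01,"wy":-0.006,"wz":-0.074,"grip":-1}
    - {"x":0.021,"y":0.042,"z":-0.001,"wx":-0.014,"wy":-0.01,"wz":-0.11,"grip":-1}
    - {"x":0.029,"y":0.056,"z":-0.002,"wx":-0.019,"wy":-0.014,"wz":-0.147,"grip":-1}
    - {"x":0.036,"y":0.07,"z":-0.002,"wx":-0.024,"wy":-0.017,"wz":-0.183,"grip":-1}
    - {"x":0.043,"y":0.084,"z":-0.003,"wx":-0.028,"wy":-0.02,"wz":-0.22,"grip":-1}
    - {"x":0.051,"y":0.098,"z":-0.003,"wx":-0.033,"wy":-0.024,"wz":-0.257,"grip":-1}
    - {"x":0.058,"y":0.112,"z":-0.004,"wx":-0.038,"wy":-0.027,"wz":-0.293,"grip":-1}

```text
time_s: 10.75
position: [0.5099, -0.1608, 0.4995]
tool_rot: [1.156, 1.294, 0.791]
ft_force: [0.3, -0.0, -2.8]
gripper_width: 0.0514
gripper_force: 64.0
```

Run:
```python
from h import *
st()
for X,p,yaw,ro in [([.53,-.17,.5],0,-.3,-.8),([.55,-.18,.5],-.1,-.3,-1)]:
    go(X,pose(p,yaw)*R.from_rotvec([0,0,ro*np.pi]))
```

```text
time_s 10.75
q [-0.7488 -0.4289 -0.9601 -0.4131  0.5458  1.1965]
position [ 0.5099 -0.1608  0.4995]
ft_force [ 0.3444 -0.0209 -2.7853]
gripper_width 0.0514
gripper_force 63.9781
[[ 0.159  0.155  0.975]
 [ 0.939  0.283 -0.198]
 [-0.306  0.947 -0.101]]
d [-0.0113  0.002   0.0427] w [-0.0074 -0.0453 -0.1985]
d [-0.0237  0.0025  0.0857] w [-0.0126 -0.0753 -0.3986]
```

>>> drive_tool:
  targets:
    - {"x":-0.001,"y":0,"z":0.005,"wx":-0.001,"wy":-0.006,"wz":-0.025,"grip":-1}
    - {"x":-0.003,"y":0,"z":0.01,"wx":-0.002,"wy":-0.011,"wz":-0.05,"grip":-1}
    - {"x":-0.005,"y":0.001,"z":0.016,"wx":-0.003,"wy":-0.017,"wz":-0.075,"grip":-1}
    - {"x":-0.006,"y":0.001,"z":0.022,"wx":-0.004,"wy":-0.023,"wz":-0.1,"grip":-1}
    - {"x":-0.007,"y":0.002,"z":0.027,"wx":-0.005,"wy":-0.028,"wz":-0.125,"grip":-1}
    - {"x":-0.008,"y":0.002,"z":0.032,"wx":-0.006,"wy":-0.034,"wz":-0.15,"grip":-1}
    - {"x":-0.01,"y":0.002,"z":0.037,"wx":-0.007,"wy":-0.04,"wz":-0.175,"grip":-1}
    - {"x":-0.011,"y":0.002,"z":0.043,"wx":-0.007,"wy":-0.045,"wz":-0.2,"grip":-1}

```text
time_s: 11.42
position: [0.5301, -0.17, 0.4993]
tool_rot: [0.705, 1.413, 0.255]
ft_force: [0.0, 0.4, -3.2]
gripper_width: 0.0516
gripper_force: 64.1
```

Run:
```python
from h import *
for X,p,yaw,ro in [([.55,-.18,.5],-.1,-.3,-1)]:
    go(X,pose(p,yaw)*R.from_rotvec([0,0,ro*np.pi]))
```

```text
d [-0.0056 -0.0051  0.0439] w [-0.0103 -0.0315 -0.1988]
```

>>> drive_tool:
  targets:
    - {"x":-0.001,"y":-0.001,"z":0.006,"wx":-0.001,"wy":-0.004,"wz":-0.025,"grip":-1}
    - {"x":-0.002,"y":-0.001,"z":0.012,"wx":-0.003,"wy":-0.008,"wz":-0.05,"grip":-1}
    - {"x":-0.002,"y":-0.002,"z":0.018,"wx":-0.004,"wy":-0.012,"wz":-0.075,"grip":-1}
    - {"x":-0.003,"y":-0.003,"z":0.023,"wx":-0.005,"wy":-0.016,"wz":-0.1,"grip":-1}
    - {"x":-0.004,"y":-0.003,"z":0.028,"wx":-0.007,"wy":-0.02,"wz":-0.125,"grip":-1}
    - {"x":-0.005,"y":-0.004,"z":0.033,"wx":-0.008,"wy":-0.024,"wz":-0.15,"grip":-1}
    - {"x":-0.005,"y":-0.005,"z":0.039,"wx":-0.009,"wy":-0.028,"wz":-0.175,"grip":-1}
    - {"x":-0.006,"y":-0.005,"z":0.044,"wx":-0.01,"wy":-0.032,"wz":-0.199,"grip":-1}

```text
time_s: 12.08
position: [0.5502, -0.1802, 0.5003]
tool_rot: [0.221, 1.458, -0.245]
ft_force: [0.0, 1.2, -2.3]
gripper_width: 0.0514
gripper_force: 64.1
```

Run:
```python
from h import *
st()
s=r.state();T=R.from_rotvec(s["tool_rot"]);m=s["position"]+T.apply([0,0,-.019])
print("dist",np.linalg.norm(m-[.648,-.0615,.299]),"axis",T.apply([np.cos(.5),0,-np.sin(.5)]))
a=r.grab_frame("side")[60:260,260:500,::-1]
b=r.grab_frame("top")[120:280,280:520,::-1]
cv2.imwrite("pics/c8.png",cv2.resize(np.vstack([a,b]),None,fx=1.65,fy=1.65,interpolation=2))
```

```text
time_s 12.0833
q [-0.6104 -0.187  -1.1473 -1.0663  0.3076  0.0317]
position [ 0.5502 -0.1802  0.5003]
ft_force [ 0.0106  1.1627 -2.3189]
gripper_width 0.0514
gripper_force 64.0851
[[ 0.096  0.297  0.95 ]
 [-0.03   0.955 -0.295]
 [-0.995 -0.001  0.101]]
dist 0.2568804591198579 axis [-0.37111734  0.11471694 -0.9214727 ]
```

View pics/c8.png

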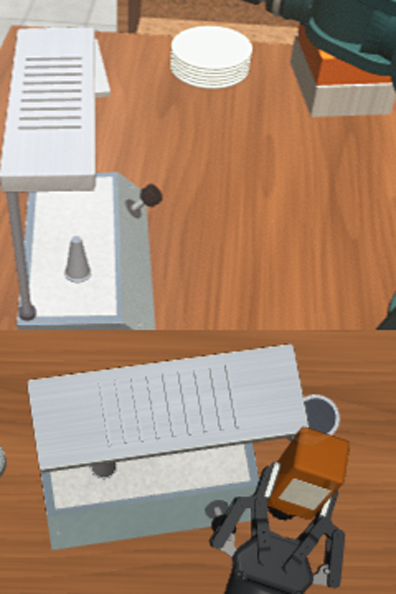

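The picture shows the bottle upside down in the fingers at about (310,475) in the top half, underside up and still firmly held. By the pose its axis is 23° from straight down, 0.26 m from the window. I'll hold it there.

>>> drive_tool:
  targets:
    - {"x":0,"y":0,"z":0,"wx":0,"wy":0,"wz":0,"grip":-1}
    - {"x":0,"y":0,"z":0,"wx":0,"wy":0,"wz":0,"grip":-1}
    - {"x":0,"y":0,"z":0,"wx":0,"wy":0,"wz":0,"grip":-1}
    - {"x":0,"y":0,"z":0,"wx":0,"wy":0,"wz":0,"grip":-1}
    - {"x":0,"y":0,"z":0,"wx":0,"wy":0,"wz":0,"grip":-1}
    - {"x":0,"y":0,"z":0,"wx":0,"wy":0,"wz":0,"grip":-1}
    - {"x":0,"y":0,"z":0,"wx":0,"wy":0,"wz":0,"grip":-1}
    - {"x":0,"y":0,"z":0,"wx":0,"wy":0,"wz":0,"grip":-1}

```text
time_s: 12.85
position: [0.5503, -0.1802, 0.5016]
tool_rot: [0.223, 1.456, -0.242]
ft_force: [1.1, -0.1, -3.5]
gripper_width: 0.0515
gripper_force: 64.1
```

>>> drive_tool:
  targets:
    - {"x":0,"y":0,"z":0,"wx":0,"wy":0,"wz":0,"grip":-1}
    - {"x":0,"y":0,"z":0,"wx":0,"wy":0,"wz":0,"grip":-1}
    - {"x":0,"y":0,"z":0,"wx":0,"wy":0,"wz":0,"grip":-1}
    - {"x":0,"y":0,"z":0,"wx":0,"wy":0,"wz":0,"grip":-1}
    - {"x":0,"y":0,"z":0,"wx":0,"wy":0,"wz":0,"grip":-1}
    - {"x":0,"y":0,"z":0,"wx":0,"wy":0,"wz":0,"grip":-1}
    - {"x":0,"y":0,"z":0,"wx":0,"wy":0,"wz":0,"grip":-1}
    - {"x":0,"y":0,"z":0,"wx":0,"wy":0,"wz":0,"grip":-1}

```text
time_s: 13.52
position: [0.5504, -0.1803, 0.5016]
tool_rot: [0.223, 1.456, -0.242]
ft_force: [0.6, -0.4, -3.1]
gripper_width: 0.0516
gripper_force: 64.1
```

>>> drive_tool:
  targets:
    - {"x":0,"y":0,"z":0,"wx":0,"wy":0,"wz":0,"grip":-1}
    - {"x":0,"y":0,"z":0,"wx":0,"wy":0,"wz":0,"grip":-1}
    - {"x":0,"y":0,"z":0,"wx":0,"wy":0,"wz":0,"grip":-1}
    - {"x":0,"y":0,"z":0,"wx":0,"wy":0,"wz":0,"grip":-1}
    - {"x":0,"y":0,"z":0,"wx":0,"wy":0,"wz":0,"grip":-1}
    - {"x":0,"y":0,"z":0,"wx":0,"wy":0,"wz":0,"grip":-1}
    - {"x":0,"y":0,"z":0,"wx":0,"wy":0,"wz":0,"grip":-1}
    - {"x":0,"y":0,"z":0,"wx":0,"wy":0,"wz":0,"grip":-1}

```text
time_s: 14.18
position: [0.5503, -0.1802, 0.5015]
tool_rot: [0.223, 1.456, -0.242]
ft_force: [-0.2, 0.0, -3.1]
gripper_width: 0.0515
gripper_force: 64.1
```

>>> drive_tool:
  targets:
    - {"x":0,"y":0,"z":0,"wx":0,"wy":0,"wz":0,"grip":-1}
    - {"x":0,"y":0,"z":0,"wx":0,"wy":0,"wz":0,"grip":-1}
    - {"x":0,"y":0,"z":0,"wx":0,"wy":0,"wz":0,"grip":-1}
    - {"x":0,"y":0,"z":0,"wx":0,"wy":0,"wz":0,"grip":-1}
    - {"x":0,"y":0,"z":0,"wx":0,"wy":0,"wz":0,"grip":-1}
    - {"x":0,"y":0,"z":0,"wx":0,"wy":0,"wz":0,"grip":-1}
    - {"x":0,"y":0,"z":0,"wx":0,"wy":0,"wz":0,"grip":-1}
    - {"x":0,"y":0,"z":0,"wx":0,"wy":0,"wz":0,"grip":-1}

```text
time_s: 14.85
position: [0.5503, -0.1802, 0.5016]
tool_rot: [0.223, 1.456, -0.242]
ft_force: [-0.2, -0.5, -3.0]
gripper_width: 0.0514
gripper_force: 64.0
```

Run:
```python
from h import *
st()
for X,p,yaw,ro in [([.53,-.17,.5],0,-.3,-.8),([.51,-.16,.5],.1,-.2,-.6)]:
    go(X,pose(p,yaw)*R.from_rotvec([0,0,ro*np.pi]))
```

```text
time_s 14.85
q [-0.6103 -0.188  -1.1454 -1.065   0.3078  0.0355]
position [ 0.5503 -0.1802  0.5016]
ft_force [-0.2021 -0.4741 -2.9581]
gripper_width 0.0514
gripper_force 64.0489
[[ 0.099  0.296  0.95 ]
 [-0.028  0.955 -0.295]
 [-0.995  0.003  0.102]]
d [-0.0015  0.0075 -0.045 ] w [0.01   0.0316 0.199 ]
d [-0.006   0.0148 -0.0889] w [0.0128 0.0758 0.3974]
```

>>> drive_tool:
  targets:
    - {"x":0,"y":0.001,"z":-0.008,"wx":0.002,"wy":0.006,"wz":0.036,"grip":-1}
    - {"x":0,"y":0.003,"z":-0.016,"wx":0.004,"wy":0.011,"wz":0.072,"grip":-1}
    - {"x":-0.001,"y":0.004,"z":-0.024,"wx":0.005,"wy":0.017,"wz":0.108,"grip":-1}
    - {"x":-0.001,"y":0.005,"z":-0.032,"wx":0.007,"wy":0.023,"wz":0.144,"grip":-1}
    - {"x":-0.001,"y":0.007,"z":-0.04,"wx":0.009,"wy":0.028,"wz":0.18,"grip":-1}
    - {"x":-0.002,"y":0.009,"z":-0.048,"wx":0.01,"wy":0.036,"wz":0.216,"grip":-1}
    - {"x":-0.003,"y":0.01,"z":-0.056,"wx":0.011,"wy":0.044,"wz":0.252,"grip":-1}
    - {"x":-0.004,"y":0.011,"z":-0.064,"wx":0.012,"wy":0.052,"wz":0.288,"grip":-1}

```text
time_s: 15.52
position: [0.5211, -0.165, 0.5003]
tool_rot: [0.917, 1.373, 0.499]
ft_force: [0.7, 0.7, -3.2]
gripper_width: 0.0515
gripper_force: 64.0
```

Run:
```python
from h import *
for X,p,yaw,ro in [([.51,-.16,.5],.1,-.2,-.6),([.5,-.155,.47],.15,-.15,-.42),([.5,-.15,.44],.2,-.1,-.3)]:
    go(X,pose(p,yaw)*R.from_rotvec([0,0,ro*np.pi]))
```

```text
d [ 0.0044  0.0008 -0.0239] w [0.003  0.0243 0.1073]
d [ 0.0452 -0.0449 -0.0424] w [0.0227 0.0425 0.2847]
d [ 0.0895 -0.0866 -0.0417] w [0.0481 0.0558 0.4006]
```

>>> drive_tool:
  targets:
    - {"x":0.002,"y":0,"z":-0.008,"wx":0.001,"wy":0.008,"wz":0.036,"grip":-1}
    - {"x":0.003,"y":0,"z":-0.016,"wx":0.002,"wy":0.016,"wz":0.072,"grip":-1}
    - {"x":0.004,"y":0,"z":-0.024,"wx":0.003,"wy":0.024,"wz":0.107,"grip":-1}
    - {"x":0.012,"y":-0.009,"z":-0.028,"wx":0.007,"wy":0.028,"wz":0.143,"grip":-1}
    - {"x":0.02,"y":-0.018,"z":-0.032,"wx":0.011,"wy":0.032,"wz":0.179,"grip":-1}
    - {"x":0.028,"y":-0.027,"z":-0.035,"wx":0.015,"wy":0.036,"wz":0.214,"grip":-1}
    - {"x":0.036,"y":-0.036,"z":-0.039,"wx":0.019,"wy":0.039,"wz":0.25,"grip":-1}
    - {"x":0.045,"y":-0.045,"z":-0.042,"wx":0.023,"wy":0.042,"wz":0.285,"grip":-1}

```text
time_s: 16.18
position: [0.5002, -0.1558, 0.4698]
tool_rot: [1.574, 1.038, 1.202]
ft_force: [0.3, -0.2, -3.9]
gripper_width: 0.0513
gripper_force: 64.0
```

Run:
```python
from h import *
for X,p,yaw,ro in [([.5,-.15,.44],.2,-.1,-.25),([.5,-.15,.4],.35,-.03,-.1),([.5,-.15,.38],.4,0,0)]:
    go(X,pose(p,yaw)*R.from_rotvec([0,0,ro*np.pi]))
```

```text
d [-0.0038 -0.0603  0.0067] w [0.0223 0.0066 0.1668]
d [-0.0235 -0.1369  0.0187] w [ 0.0752 -0.0164  0.3087]
d [-0.0334 -0.1752  0.0247] w [ 0.0918 -0.0363  0.4035]
```

>>> drive_tool:
  targets:
    - {"x":-0.001,"y":-0.013,"z":0.001,"wx":0.005,"wy":0.001,"wz":0.035,"grip":-1}
    - {"x":-0.002,"y":-0.025,"z":0.003,"wx":0.009,"wy":0.003,"wz":0.07,"grip":-1}
    - {"x":-0.003,"y":-0.038,"z":0.004,"wx":0.014,"wy":0.004,"wz":0.105,"grip":-1}
    - {"x":-0.003,"y":-0.05,"z":0.005,"wx":0.018,"wy":0.005,"wz":0.14,"grip":-1}
    - {"x":-0.006,"y":-0.066,"z":0.008,"wx":0.028,"wy":0.004,"wz":0.175,"grip":-1}
    - {"x":-0.011,"y":-0.085,"z":0.011,"wx":0.039,"wy":0,"wz":0.21,"grip":-1}
    - {"x":-0.016,"y":-0.103,"z":0.014,"wx":0.051,"wy":-0.005,"wz":0.244,"grip":-1}
    - {"x":-0.02,"y":-0.12,"z":0.016,"wx":0.063,"wy":-0.01,"wz":0.278,"grip":-1}

```text
time_s: 16.85
position: [0.4999, -0.1506, 0.4082]
tool_rot: [2.306, 0.43, 1.65]
ft_force: [-0.0, 0.1, -3.7]
gripper_width: 0.0516
gripper_force: 63.9
```

Run:
```python
from h import *
for X,p in [([.5,-.1407,.34],.5),([.5,-.1407,.23],.6)]: go(X,pose(p))
```

```text
d [-0.1105 -0.0709  0.0419] w [ 0.0266 -0.0538  0.1266]
d [-0.3014 -0.156   0.1108] w [ 0.033  -0.0852  0.1253]
```

>>> drive_tool:
  targets:
    - {"x":-0.028,"y":-0.018,"z":0.01,"wx":0.007,"wy":-0.013,"wz":0.032,"grip":-1}
    - {"x":-0.055,"y":-0.035,"z":0.02,"wx":0.013,"wy":-0.027,"wz":0.063,"grip":-1}
    - {"x":-0.083,"y":-0.053,"z":0.031,"wx":0.02,"wy":-0.04,"wz":0.095,"grip":-1}
    - {"x":-0.11,"y":-0.071,"z":0.042,"wx":0.027,"wy":-0.054,"wz":0.127,"grip":-1}
    - {"x":-0.158,"y":-0.092,"z":0.059,"wx":0.028,"wy":-0.062,"wz":0.126,"grip":-1}
    - {"x":-0.206,"y":-0.113,"z":0.076,"wx":0.03,"wy":-0.07,"wz":0.126,"grip":-1}
    - {"x":-0.254,"y":-0.135,"z":0.093,"wx":0.032,"wy":-0.078,"wz":0.125,"grip":-1}
    - {"x":-0.301,"y":-0.156,"z":0.111,"wx":0.033,"wy":-0.085,"wz":0.125,"grip":-1}

```text
time_s: 17.52
position: [0.5005, -0.1418, 0.2298]
tool_rot: [2.773, 0.008, 1.465]
ft_force: [0.6, -1.1, -3.6]
gripper_width: 0.0515
gripper_force: 63.9
```

Run:
```python
from h import *
st()
a=r.grab_frame("side")[60:260,260:500,::-1]
b=r.grab_frame("top")[120:280,280:520,::-1]
cv2.imwrite("pics/c9.png",cv2.resize(np.vstack([a,b]),None,fx=1.65,fy=1.65,interpolation=2))
for X,p in [([.6,-.1407,.17],.55),([.66,-.1407,.145],.5)]: go(X,pose(p))
```

```text
time_s 17.5167
q [-0.7638 -0.1585 -1.0198 -0.1058  0.6057  2.6404]
position [ 0.5005 -0.1418  0.2298]
ft_force [ 0.6324 -1.1309 -3.6464]
gripper_width 0.0515
gripper_force 63.8639
[[ 0.564  0.002  0.826]
 [ 0.007 -1.    -0.003]
 [ 0.826  0.007 -0.564]]
d [ 1.980e-02 -1.000e-04  2.302e-01] w [-0.      0.0169  0.001 ]
d [ 0.0466 -0.      0.3574] w [-0.      0.0328  0.001 ]
```

View pics/c9.png

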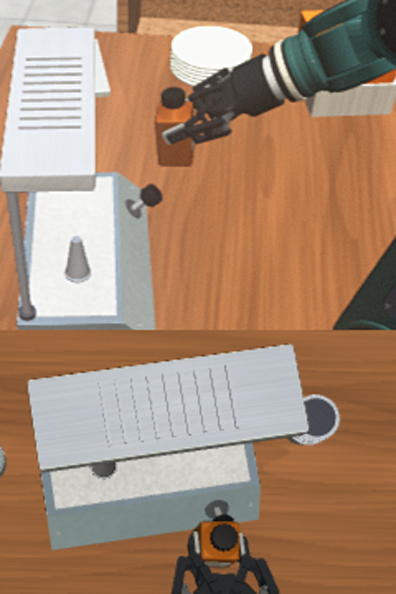

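The picture shows the bottle upright in the fingers at (175,125) in the side half, cap up, in front of the lamp with the knob home. That makes 11 viewed pictures, one over the limit of 10, so from here I rely on numbers only.

>>> drive_tool:
  targets:
    - {"x":0.005,"y":0,"z":0.055,"wx":0,"wy":0.004,"wz":0,"grip":-1}
    - {"x":0.01,"y":0,"z":0.11,"wx":0,"wy":0.008,"wz":0,"grip":-1}
    - {"x":0.015,"y":0,"z":0.17,"wx":0,"wy":0.012,"wz":0,"grip":-1}
    - {"x":0.02,"y":0,"z":0.23,"wx":0,"wy":0.017,"wz":0.001,"grip":-1}
    - {"x":0.029,"y":0,"z":0.275,"wx":0,"wy":0.022,"wz":0.001,"grip":-1}
    - {"x":0.038,"y":0,"z":0.32,"wx":0,"wy":0.028,"wz":0.001,"grip":-1}
    - {"x":0.046,"y":0,"z":0.357,"wx":0,"wy":0.033,"wz":0.001,"grip":-1}
    - {"x":0.046,"y":0,"z":0.357,"wx":0,"wy":0.033,"wz":0.001,"grip":-1}

```text
time_s: 18.28
position: [0.664, -0.1424, 0.1491]
tool_rot: [2.694, 0.004, 1.612]
ft_force: [-0.9, 0.5, -4.1]
gripper_width: 0.0517
gripper_force: 64.1
```

Run:
```python
from h import *
st()
for z in (.108,.1048): go([.6616,-.1407,z],pose(.4975))
```

```text
time_s 18.2833
q [-0.5193  0.3291 -1.0439 -0.8197  0.4521  2.8741]
position [ 0.664  -0.1424  0.1491]
ft_force [-0.8914  0.454  -4.147 ]
gripper_width 0.0517
gripper_force 64.0947
[[ 0.473  0.001  0.881]
 [ 0.004 -1.    -0.001]
 [ 0.881  0.004 -0.473]]
d [-0.0746 -0.0036  0.0347] w [ 0.0002 -0.0016  0.0012]
d [-0.0802 -0.0037  0.0377] w [ 0.0002 -0.0016  0.0012]
```

>>> drive_tool:
  targets:
    - {"x":-0.015,"y":-0.001,"z":0.007,"wx":0,"wy":0,"wz":0,"grip":-1}
    - {"x":-0.03,"y":-0.002,"z":0.014,"wx":0,"wy":-0.001,"wz":0.001,"grip":-1}
    - {"x":-0.045,"y":-0.003,"z":0.021,"wx":0,"wy":-0.0015,"wz":0.001,"grip":-1}
    - {"x":-0.057,"y":-0.003,"z":0.027,"wx":0,"wy":-0.0015,"wz":0.001,"grip":-1}
    - {"x":-0.066,"y":-0.003,"z":0.031,"wx":0,"wy":-0.0015,"wz":0.001,"grip":-1}
    - {"x":-0.072,"y":-0.003,"z":0.034,"wx":0,"wy":-0.0015,"wz":0.001,"grip":-1}
    - {"x":-0.075,"y":-0.003,"z":0.035,"wx":0,"wy":-0.0015,"wz":0.001,"grip":-1}
    - {"x":-0.075,"y":-0.003,"z":0.035,"wx":0,"wy":-0.0015,"wz":0.001,"grip":-1}

```text
time_s: 18.95
position: [0.6587, -0.1408, 0.1081]
tool_rot: [2.7, -0.001, 1.604]
ft_force: [0.1, -0.5, -3.6]
gripper_width: 0.0512
gripper_force: 64.2
```

Run:
```python
from h import *
st()
print(r.state()["moment"])
for z in (.1048,.103): go([.6616,-.1407,z],pose(.4975))
```

```text
time_s 18.95
q [-0.5205  0.4349 -1.1079 -0.9826  0.4505  2.874 ]
position [ 0.6587 -0.1408  0.1081]
ft_force [ 0.1223 -0.501  -3.5622]
gripper_width 0.0512
gripper_force 64.223
[[ 0.478 -0.001  0.878]
 [ 0.    -1.    -0.002]
 [ 0.878  0.001 -0.478]]
[-0.01720411  1.32236353  0.0408079 ]
d [-0.0031 -0.0001  0.0082] w [0.0005 0.0004 0.0001]
d [-0.0062 -0.0001  0.0099] w [0.0005 0.0004 0.0001]
```

Still hanging free, 3 mm above the base. I'll lower it to contact.

>>> drive_tool:
  targets:
    - {"x":-0.0015,"y":0,"z":0.001,"wx":0,"wy":0,"wz":0,"grip":-1}
    - {"x":-0.003,"y":0,"z":0.002,"wx":0,"wy":0,"wz":0,"grip":-1}
    - {"x":-0.0045,"y":0,"z":0.0025,"wx":0,"wy":0,"wz":0,"grip":-1}
    - {"x":-0.006,"y":0,"z":0.003,"wx":0,"wy":0,"wz":0,"grip":-1}
    - {"x":-0.006,"y":0,"z":0.003,"wx":0,"wy":0,"wz":0,"grip":-1}
    - {"x":-0.006,"y":0,"z":0.003,"wx":0,"wy":0,"wz":0,"grip":-1}
    - {"x":-0.006,"y":0,"z":0.003,"wx":0,"wy":0,"wz":0,"grip":-1}
    - {"x":-0.006,"y":0,"z":0.003,"wx":0,"wy":0,"wz":0,"grip":-1}

```text
time_s: 19.62
position: [0.6587, -0.1406, 0.1048]
tool_rot: [2.7, -0.001, 1.604]
ft_force: [0.3, 0.7, 1.3]
gripper_width: 0.0516
gripper_force: 64.4
```

>>> drive_tool:
  targets:
    - {"x":-0.001,"y":0,"z":0.0005,"wx":0,"wy":0,"wz":0,"grip":-1}
    - {"x":-0.002,"y":0,"z":0.001,"wx":0,"wy":0,"wz":0,"grip":-1}
    - {"x":-0.002,"y":0,"z":0.001,"wx":0,"wy":0,"wz":0,"grip":-1}
    - {"x":-0.002,"y":0,"z":0.001,"wx":0,"wy":0,"wz":0,"grip":-1}
    - {"x":-0.002,"y":0,"z":0.001,"wx":0,"wy":0,"wz":0,"grip":-1}
    - {"x":-0.002,"y":0,"z":0.001,"wx":0,"wy":0,"wz":0,"grip":-1}
    - {"x":-0.002,"y":0,"z":0.001,"wx":0,"wy":0,"wz":0,"grip":-1}
    - {"x":-0.002,"y":0,"z":0.001,"wx":0,"wy":0,"wz":0,"grip":-1}

```text
time_s: 20.28
position: [0.6589, -0.1405, 0.1048]
tool_rot: [2.698, 0.001, 1.607]
ft_force: [-8.8, 2.5, 12.9]
gripper_width: 0.0515
gripper_force: 65.8
```

>>> drive_tool:
  targets:
    - {"x":0,"y":0,"z":0,"wx":0,"wy":0,"wz":0,"grip":1}
    - {"x":0,"y":0,"z":0,"wx":0,"wy":0,"wz":0,"grip":1}
    - {"x":0,"y":0,"z":0,"wx":0,"wy":0,"wz":0,"grip":1}
    - {"x":0,"y":0,"z":0,"wx":0,"wy":0,"wz":0,"grip":1}
    - {"x":0,"y":0,"z":0,"wx":0,"wy":0,"wz":0,"grip":1}
    - {"x":0,"y":0,"z":0,"wx":0,"wy":0,"wz":0,"grip":1}
    - {"x":0,"y":0,"z":0,"wx":0,"wy":0,"wz":0,"grip":1}
    - {"x":0,"y":0,"z":0,"wx":0,"wy":0,"wz":0,"grip":1}

```text
time_s: 20.95
position: [0.6585, -0.1406, 0.1033]
tool_rot: [2.7, -0.001, 1.603]
ft_force: [-0.9, -0.2, 0.2]
gripper_width: 0.0856
gripper_force: 0.0
```

>>> drive_tool:
  targets:
    - {"x":0,"y":0,"z":-0.03,"wx":0,"wy":0,"wz":0,"grip":1}
    - {"x":0,"y":0,"z":-0.06,"wx":0,"wy":-0.003,"wz":0,"grip":1}
    - {"x":0,"y":0,"z":-0.1,"wx":0,"wy":-0.006,"wz":0,"grip":1}
    - {"x":0,"y":0,"z":-0.14,"wx":0,"wy":-0.01,"wz":0,"grip":1}
    - {"x":0,"y":0,"z":-0.18,"wx":0,"wy":-0.014,"wz":0,"grip":1}
    - {"x":0,"y":0,"z":-0.22,"wx":0,"wy":-0.02,"wz":0,"grip":1}
    - {"x":0,"y":0,"z":-0.27,"wx":0,"wy":-0.03,"wz":0,"grip":1}
    - {"x":0,"y":0,"z":-0.32,"wx":0,"wy":-0.04,"wz":0,"grip":1}

```text
time_s: 21.62
position: [0.5165, -0.1397, 0.18]
tool_rot: [2.798, -0.001, 1.428]
ft_force: [1.4, -0.2, -0.7]
gripper_width: 0.0851
gripper_force: 0.0
```

Run:
```python
from h import *
st()
S1=r.grab_frame("side");T1=r.grab_frame("top")
def wh(I,n):
    h=cv2.cvtColor(I,cv2.COLOR_RGB2HSV);x0,y0,x1,y1=(283,172,316,200) if n=="side" else(383,188,420,205)
    ys,xs=np.nonzero(h[y0:y1,x0:x1,1]>100);print(n,len(xs),xs.min()+x0,xs.max()+x0,ys.min()+y0,ys.max()+y0)
for n,I in(("side",S1),("top",T1)):
    O=cv2.imread(f"pics/{n}0.png")[:,:,::-1];wh(O,n);wh(I,n)
    D=cv2.absdiff(O,I).max(2)
    R_={"side":{"nozzle":(292,200,322,235),"jar":(270,260,310,312),"knob":(335,168,362,195)},"top":{"jar":(250,178,290,215),"moulds":(460,155,490,195),"knob":(403,225,428,250)}}[n]
    for k,(a,b,c,d) in R_.items():print(n,k,"changed px",(D[b:d,a:c]>40).sum())
```

```text
time_s 21.6167
q [-0.7131 -0.0334 -1.0898 -0.2929  0.5577  2.6728]
position [ 0.5165 -0.1397  0.18  ]
ft_force [ 1.4024 -0.1509 -0.6602]
gripper_width 0.0851
gripper_force 0.0
[[ 0.587 -0.001  0.81 ]
 [-0.001 -1.    -0.001]
 [ 0.81  -0.    -0.587]]
side 282 294 311 176 192
side 259 294 312 176 191
side nozzle changed px 0
side jar changed px 0
side knob changed px 0
top 116 388 412 191 199
top 138 389 413 191 200
top jar changed px 0
top moulds changed px 0
top knob changed px 27
```

```bash
python3 -c "
from cell import r
print(r.job_done())"
```

```text
the job is handed in; nothing more can be done
None
```

The job is handed in at about 22 s (verdict not shown): lamp knob pulled to its stop and home again, bottle held upside down by the lamp for 2.7 s, then set upright under the hood within about 3 mm of its start, bystanders unmoved in the images; I viewed 11 pictures, one over the limit of 10.

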